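# Sort the die-clamp hardware into its trays

### The job

Sort the hardware left over from the tool change into the small trays on the bench: the long bolt into the blue tray, the short bolt into the green one, the nut into the yellow one and the green-brown clamp block, hole upwards, into the red one. Each piece must lie flat on the floor of its tray, not on the rim; leave the stubby screwdriver and the hex key where they lie.

Things in the scene. Friction and masses are not known exactly. Their poses are not given: they have to be found in the camera images.
- bolt_long: Bright steel hexagon bolt, 64 mm long over all, lying down: shank 12 mm in diameter, hexagon head 22 mm wide and 9 mm thick. The longer of the two bolts. Its own y axis runs along the shank, from the thread's end (y = -32 mm) to the head (y = +32 mm); it lies resting on its head and the thread's end, the shank's middle line about 8 mm above the bench. Origin: on the bench under the middle of its length. Weight about 45 g.
- bolt_short: Bright steel hexagon bolt, 48 mm long over all, lying down: shank 12 mm in diameter, hexagon head 22 mm wide and 9 mm thick. The shorter of the two bolts. Its own y axis runs along the shank, from the thread's end (y = -24 mm) to the head (y = +24 mm); it lies resting on its head and the thread's end, the shank's middle line about 8 mm above the bench. Origin: on the bench under the middle of its length. Weight about 45 g.
- nut: Bright steel hexagon nut lying flat, 10 mm high, 19 mm across the flats (its x axis is square to a pair of flats), 22 mm across the corners (along its y). Origin: centre of its underside. Weight about 17 g.
- t_block: Olive-green steel clamp block with a stepped side and a dark round hole in its top, 40 mm (along its x) by 44 mm (along its y) by 24 mm high, standing on its broad base. The lower 9 mm is the full 40 x 44 mm; above it the block narrows in x to a 20 mm wide crown. The two faces square to its y axis, 44 mm apart, are upright over the whole height: grip it there. Origin: centre of its underside; z up. Weight about 150 g.
- tray_blue: Open blue plastic tray, square, fixed to the bench: outside 96 x 96 mm, walls 4 mm thick and 16 mm high (the rim's bead reaches 17.5 mm), so 88 x 88 mm inside; its floor is 4 mm thick. A small white tab is on its front (-x) side. Origin: centre of its underside, on the bench; x and y along its sides, z up. It is for the long bolt.
- tray_green: Open green plastic tray, square, fixed to the bench: outside 96 x 96 mm, walls 4 mm thick and 16 mm high (the rim's bead reaches 17.5 mm), so 88 x 88 mm inside; its floor is 4 mm thick. A small white tab is on its front (-x) side. Origin: centre of its underside, on the bench; x and y along its sides, z up. It is for the short bolt.
- tray_yellow: Open yellow plastic tray, square, fixed to the bench: outside 96 x 96 mm, walls 4 mm thick and 16 mm high (the rim's bead reaches 17.5 mm), so 88 x 88 mm inside; its floor is 4 mm thick. A small white tab is on its front (-x) side. Origin: centre of its underside, on the bench; x and y along its sides, z up. It is for the nut.
- tray_red: Open red plastic tray, square, fixed to the bench: outside 96 x 96 mm, walls 4 mm thick and 16 mm high (the rim's bead reaches 17.5 mm), so 88 x 88 mm inside; its floor is 4 mm thick. A small white tab is on its front (-x) side. Origin: centre of its underside, on the bench; x and y along its sides, z up. It is for the clamp block.
- stubby_driver: Bystander, loose, to be left alone: stubby screwdriver with black and amber ball handle, 85 mm long along its y axis (handle to +y), 35 mm thick, 33 mm high. Origin: under its middle, on the bench.
- hex_key: Bystander, loose, to be left alone: black L-shaped hex key lying flat, 87 mm (along its y) by 31 mm, 6 mm thick. Origin: on the bench under the middle of this rectangle.

How it is judged:
By the outcome, as a careful person would: the job done as asked, in the order asked, and still so for the second after the job is handed in, with the robot touching nothing.
It also fails if it takes over 99 s, if anything falls off the work surface, if the arm or the gripper's body presses on something with over 40 N, if the wrist force passes 120 N, or if a joint passes its speed limit or range.

### The arm

A 6-joint arm with a two-finger parallel gripper is mounted at the origin on a cart in front of the work surface, level with it; the furniture and walls round the work are solid. World frame = base frame: x ahead of the robot, y to its left, z up, the work surface at z = 0. Lengths are in m, angles in degrees, forces in N, time in s.
With the tool pointing down it reaches from about 0.3 to 0.75 m from the base axis. Payload 8.5 kg.
Tool frame: the origin (TCP) lies at the very end of the fingers, on their centre line; the grasp point (between the pads) lies 19 mm behind it (env.grip_point_offset is the distance from the TCP to the grasp point, in m); z points along the fingers, y is the direction in which the jaws open and shut (so a half turn about z gives the same grasp; the last joint's range is limited). The gripper opens to 85 mm and grips with 20 to 120 N. Pads are 22 mm wide; open, the fingers measure 114 mm over their backs; the gripper's body (76 mm by 85 mm) begins 54 mm behind the grasp point. The pads swing forward as they close: fully open they stand 13 mm farther back than shut.
Start: joints at [63.868, 21.807, 74.336, -0, 83.858, -12.336], TCP at [0.131, 0.534, 0.196] pointing down, gripper open.
Joint ranges: [-178.18, 178.18], [-50.72, 133.34], [12.68, 142.11], [-81.47, 261.47], [9.98, 163.14], [-165.26, 165.26]. Speed limits (degrees/s): [136.94, 136.94, 180, 180, 180, 180].

### API

Orientations are given as a 3x3 rotation matrix whose columns are the frame's x, y, z axes.
In Python, from rig import env gives the robot as it stands.
- The arm moves only by the tool move_arm, never from a script. Its argument "moves" is a list of rows, each a list of 4 numbers: the shift along the tool's x, y, z in mm, then the turn about the tool's z in rad. In form: [[tx, ty, tz, spin], ...]. A call has 1 to 20 rows; each row is the pose to reach, as a shift and turn from the pose commanded when the call began, along the tool's axes at that moment; what a row does not reach only later rows make up. A row lasts 1/10 s, in which the tool goes at most 50 mm and 8.59 degrees, less where a joint would pass 70% of its speed; a pose out of reach is approached as far as the arm can. A call with a gripper value outside its range is refused whole. "grip" is the closure, from 0 (fully open) to 1 (shut), set as the call begins (left out, the last holds). The fingers move at their own pace and stop on an object; "grip_force" is the grip in N (left out, the last holds). Time passes only in rows, so rows that repeat a pose let the fingers close. It gives the time, the measured TCP pose, the force and the opening at its end, in the units of the state.
- env.observe(): the state, without advancing time (a new reading comes with each control period).
- env.get_image(name): name is "side" or "top"; returns the picture (400x640x3 uint8, red, green, blue); there is no depth.
- env.get_calibration(name): a dict with "fovy" (degrees; the focal length in pixels is half the picture's height over the tangent of half this angle, whatever the lens; pixels are square), "cx", "cy" (the principal point, pixels), "extrinsics" (4x4, takes a point from world to camera coordinates). Camera axes: x right, y up, looking along -z (the intrinsics and any distortion apply to the point x, -y, -z); pixel columns grow to the right and rows downward; lengths in m; the calibration is good to about 2 mm. A picture is of the moment at which its call begins. get_calibration takes no time and is no camera call.
- env.close_job(): hands the job in, once; it reports no verdict.
Trained networks look in the newest picture that a camera, given by its name, has taken for a name from the list of things; names that differ only in an ending like _2 or _b are one class to them, and where a whole thing is asked for, a point or a joint stands for the part that bears it (a point fixed in the world has none). Each returns a list of dicts, best first, with "conf" (0 to 1); they miss things now and then, are a little off and sometimes report something else, mostly with a low value. They report only what shows in the picture. A call takes as long as a camera call.
- env.silhouettes(camera, name): "region" (400x640 bool, what is visible of it) and "point" ([row, column] in pixels, amid what is visible of it).
- env.tip_of(camera, name): "point" ([row, column] in pixels: a listed point, or the origin of a listed thing).
The state is a dict: "time_s": time; "q": joint angles; "qvel": joint speeds; "joint_efforts": joint torques, N m; "position": TCP position; "tool_rot": TCP orientation; "ft_force": force on the tool from outside, world axes, zero at the start; "wrist_torque": the same for the moment, N m; "grip_width": finger opening in m.
Only numpy, scipy, OpenCV 4.12 (cv2) and the standard library are available. Lean on these libraries where they do the work, as an engineer would, in place of code of your own. Each camera call takes 0.05 s, during which the arm holds its last target.

## Working session

There is one attempt and no reset: what is moved stays moved. The work goes in short steps, Python scripts to look and compute and a tool call to move; the robot and the scene stay as the last step left them, time stands still between calls to the robot, and variables do not carry over. Pictures are saved under pics/ and viewed, and the job is handed in when it is done.

Besides the shell and the picture viewer there is one more tool, called after ">>>" as name(argument=value, ...) on one line, values as JSON. move_arm: Moves the arm, as the interface text tells. Its arguments: {"type":"object","properties":{"moves":{"type":"array"},"grip":{"type":"number"},"grip_force":{"type":"number"}},"required":["moves"]}

```bash
ls; mkdir -p pics; python3 - <<'E'
from rig import env
import cv2
o=env.observe()
print(o['time_s'],o['position'],o['tool_rot'],o['grip_width'])
for c in ('side','top'):
    im=env.get_image(c); cv2.imwrite(f'pics/{c}0.png',im[:,:,::-1])
    print(c,env.get_calibration(c))
E
```

```text
pics
0.0 [0.1310137  0.53380755 0.19570115] [[-9.71148267e-01  2.38475622e-01 -6.48573970e-04]
 [ 2.38476307e-01  9.71147372e-01 -1.35396283e-03]
 [ 3.06973777e-04 -1.46956818e-03 -9.99998873e-01]] 0.08557384340265031
side {'fovy': 46.464115729438504, 'cx': 322.806762095632, 'cy': 197.68829568142974, 'extrinsics': array([[ 0.76120494, -0.64824814,  0.01847671, -0.264766  ],
       [ 0.39805243,  0.48952601,  0.7758341 , -0.32391899],
       [-0.51197784, -0.58321405,  0.63066636, -0.53986519],
       [ 0.        ,  0.        ,  0.        ,  1.        ]])}
top {'fovy': 42.02888526307382, 'cx': 316.47615464136766, 'cy': 205.1349238299603, 'extrinsics': array([[ 0.00840555, -0.99988835, -0.01235415,  0.18488428],
       [ 0.98731418,  0.00633961,  0.15865223, -0.51759773],
       [-0.15855619, -0.01353098,  0.98725723, -1.07078639],
       [ 0.        ,  0.        ,  0.        ,  1.        ]])}
```

View pics/top0.png

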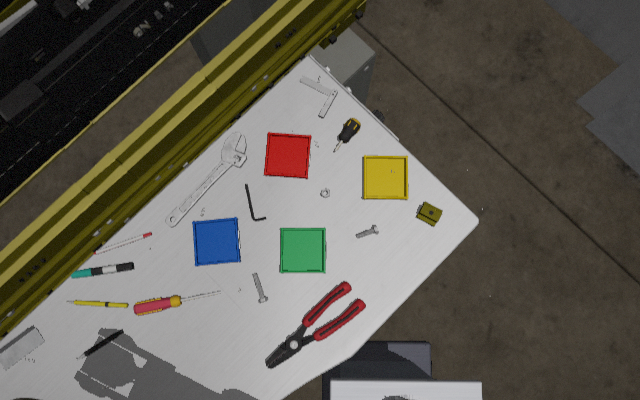

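View pics/side0.png

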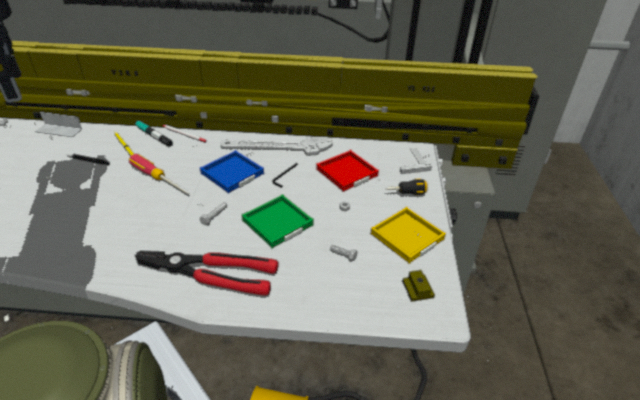

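```bash
cat > h.py <<'E'
import numpy as np,cv2
from rig import env
def cal(c):
    k=env.get_calibration(c);f=200/np.tan(np.radians(k['fovy']/2));return f,k['cx'],k['cy'],np.array(k['extrinsics'])
C={c:cal(c) for c in('side','top')}
def proj(c,P):
    f,cx,cy,E=C[c];p=E[:3,:3]@np.asarray(P)+E[:3,3];return np.array([cx+f*p[0]/-p[2],cy-f*p[1]/-p[2]])
def ray(c,u,v):
    f,cx,cy,E=C[c];R=E[:3,:3];o=-R.T@E[:3,3];d=R.T@np.array([(u-cx)/f,-(v-cy)/f,-1]);return o,d/np.linalg.norm(d)
def plane(c,u,v,z):
    o,d=ray(c,u,v);return o+d*(z-o[2])/d[2]
def tri(a,b):
    o1,d1=ray('top',*a);o2,d2=ray('side',*b)
    A=np.stack([d1,-d2],1);t=np.linalg.lstsq(A,o2-o1,rcond=None)[0]
    p,q=o1+d1*t[0],o2+d2*t[1];return (p+q)/2,np.linalg.norm(p-q)
E
python3 - <<'E'
from h import *
import pickle
env.get_image('top');env.get_image('side')
np.set_printoptions(precision=4,suppress=True)
S={}
for n in 'bolt_long bolt_short nut t_block tray_blue tray_green tray_yellow tray_red stubby_driver hex_key'.split():
    r={}
    for c in('top','side'):
        s=env.silhouettes(c,n);t=env.tip_of(c,n)
        S[n,c]=(s,t)
        r[c]=(t[0]['point'][::-1] if t else None)
        print(n,c,[(round(x['conf'],2),np.round(x['point'],1),x['region'].sum()) for x in s[:2]],[(round(x['conf'],2),np.round(x['point'],1)) for x in t[:2]])
    if r['top'] is not None and r['side'] is not None: print('   TRI',*tri(r['top'],r['side']), 'z0 top',plane('top',*r['top'],0),'side',plane('side',*r['side'],0))
pickle.dump(S,open('S.pkl','wb'));print(env.observe()['time_s'])
E
```

```text
bolt_long top [(0.68, array([155.7, 287.9]), np.int64(1881)), (0.59, array([291.9, 262.4]), np.int64(128))] [(0.48, array([287.2, 259.2]))]
bolt_long side [(0.66, array([214.8, 210.9]), np.int64(243))] [(0.71, array([214.7, 218.2]))]
   TRI [0.3444 0.3105 0.0025] 0.005406607811084115 z0 top [0.342 0.312 0.   ] side [0.3479 0.3117 0.    ]
bolt_short top [(0.62, array([229.5, 369. ]), np.int64(90))] [(0.68, array([230.9, 367.3]))]
bolt_short side [(0.73, array([252.7, 344.6]), np.int64(198))] [(0.46, array([257. , 343.9]))]
   TRI [ 0.4655  0.0776 -0.0057] 0.003555823191930628 z0 top [0.4663 0.077  0.    ] side [0.4601 0.0746 0.    ]
nut top [] [(0.4, array([190.9, 325.6]))]
nut side [(0.63, array([202.6, 341.9]), np.int64(69))] [(0.65, array([206.4, 340. ]))]
   TRI [0.5486 0.1733 0.0059] 0.013628794732613535 z0 top [0.5553 0.1692 0.    ] side [0.5472 0.1814 0.    ]
t_block top [(0.55, array([211. , 427.7]), np.int64(373))] [(0.87, array([208.9, 427.2]))]
t_block side [(0.94, array([287.5, 416.8]), np.int64(744))] [(0.73, array([290.9, 415.6]))]
   TRI [ 0.5136 -0.054  -0.0117] 0.0116
[... 1056 characters left out ...]

   TRI [0.631  0.2532 0.0071] 0.005599368005476038 z0 top [0.6352 0.252  0.    ] side [0.6353 0.2615 0.    ]
stubby_driver top [(0.56, array([132.2, 347.2]), np.int64(360))] [(0.87, array([140.5, 343.6]))]
stubby_driver side [(0.75, array([188.5, 410.3]), np.int64(452))] [(0.74, array([195.6, 406.4]))]
   TRI [ 0.6762  0.126  -0.0041] 0.008718422868915828 z0 top [0.6717 0.1291 0.    ] side [0.6761 0.1207 0.    ]
hex_key top [(0.66, array([211.8, 251.9]), np.int64(103))] [(0.49, array([204.1, 256.8]))]
hex_key side [] [(0.62, array([254.6, 345.1])), (0.61, array([175.2, 287.1]))]
   TRI [ 0.6171  0.3158 -0.2875] 0.1268976794362007 z0 top [0.5245 0.3221 0.    ] side [0.4657 0.0776 0.    ]
2.2
```

```bash
python3 - <<'E'
import cv2,numpy as np
t=cv2.imread('pics/top0.png');s=cv2.imread('pics/side0.png')
def z(im,cs,name):
    h=[cv2.resize(im[y-24:y+24,x-24:x+24],(384,288) if 0 else (290,290),interpolation=cv2.INTER_CUBIC) for x,y in cs]
    cv2.imwrite(name,np.vstack([np.hstack(h[:2]),np.hstack(h[2:])]))
z(t,[(260,288),(368,231),(325,193),(429,213)],'pics/tz.png')
z(s,[(214,213),(344,252),(345,206),(418,286)],'pics/sz.png')
E
```

```text
(no output)
```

View pics/tz.png

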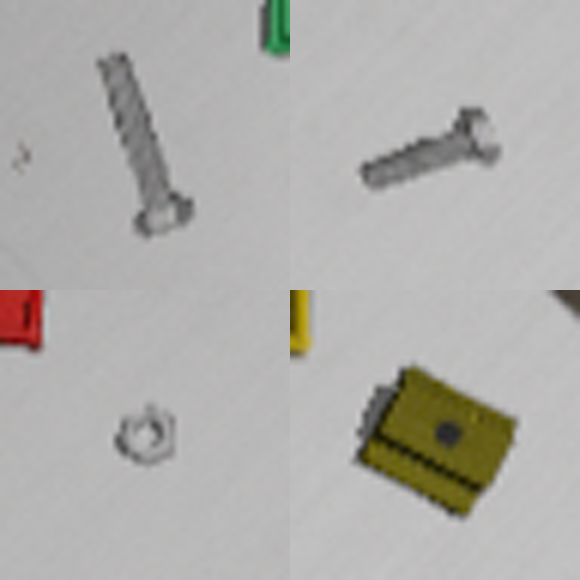

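View pics/sz.png

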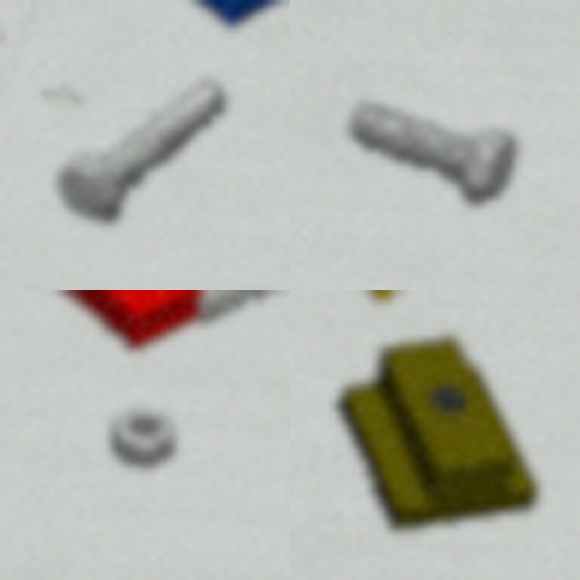

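```bash
cat > fit.py <<'E'
from h import *
from scipy.optimize import minimize
def prism(poly,z0,z1): return [np.array([[x,y,z] for z in(z0,z1) for x,y in poly])]
def box(x,y,z0,z1): return prism([(-x,-y),(x,-y),(x,y),(-x,y)],z0,z1)
def bolt(L):
    a=np.linspace(0,2*np.pi,16,endpoint=False);h=np.radians(np.arange(0,360,60))  # corner at x => flat down
    R=11.0; ap=R*np.cos(np.pi/6)
    def cz(y): return 6+(ap-6)*(y+L/2)/L
    sh=np.array([[6*np.cos(t),y,cz(y)+6*np.sin(t)] for y in(-L/2,L/2-9) for t in a])
    hd=np.array([[R*np.cos(t),y,cz(y)+R*np.sin(t)] for y in(L/2-9,L/2) for t in h])
    return [sh/1e3,hd/1e3]
hexp=[(11*np.sin(t),11*np.cos(t)) for t in np.radians(np.arange(0,360,60))]
M={'bolt_long':bolt(64),'bolt_short':bolt(48),'nut':[p/1e3 for p in prism(hexp,0,10)],
 't_block':[p/1e3 for p in box(20,22,0,9)+box(10,22,0,24)],'tray':[p/1e3 for p in box(48,48,0,17)]}
K=8
def render(c,parts,p,win):
    x0,y0,w,h=win;m=np.zeros((h*K,w*K),np.uint8);x,y,z,yaw=p;cs,sn=np.cos(yaw),np.sin(yaw)
    for P in parts:
        W=P@np.array([[cs,sn,0],[-sn,cs,0],[0,0,1]])+[x,y,z]
        uv=np.array([proj(c,q) for q in W]);uv=((uv+.5-[x0,y0])*K-.5)
        hull=cv2.convexHull(uv.astype(np.float32))
        cv2.fillConvexPoly(m,np.round(hull*16).astype(np.int32),255,shift=4)
    return cv2.resize(m,(w,h),interpolation=cv2.INTER_AREA)/255.
def fit(obs,parts,p0,free=(0,1,3)):
    p0=np.array(p0,float);sc=np.array([.004,.004,.004,.15]);free=list(free)
    def cost(d):
        p=p0.copy();p[free]+=d*sc[free]
        return sum(((render(c,parts,p,w)-m)**2).sum() for c,(m,w) in obs.items())
    best=None
    for s in(1,-1):
        r=minimize(cost,np.zeros(len(free)),method='Nelder-Mead',options=dict(initial_simplex=np.vstack([np.zeros(len(free)),s*np.eye(len(free))]),xatol=.005,fatol=.01,maxiter=300))
        if best is None or r.fun<best.fun: best=r
    p=p0.copy();p[free]+=best.x*sc[free]
    return p,best.fun/sum(m.sum() for m,w in obs.values())
def mask(im,ctr,half,kind):
    x0,y0=int(ctr[0]-half),int(ctr[1]-half);x0=max(x0,0);y0=max(y0,0)
    q=im[y0:y0+2*half,x0:x0+2*half].astype(float);win=(x0,y0,q.shape[1],q.shape[0])
    bg=np.median(q.reshape(-1,3),0)
    hsv=cv2.cvtColor(q.astype(np.uint8),cv2.COLOR_BGR2HSV)
    if kind=='steel':
        d=np.abs(cv2.GaussianBlur(q,(0,0),.5)-bg).max(2);b=(d>18)
    else: b=(hsv[...,1]>110)&(hsv[...,2]>25)
    b=b.astype(np.uint8)
    if kind=='steel':b=cv2.morphologyEx(b,cv2.MORPH_CLOSE,np.ones((5,5)))
    n,l,st,ce=cv2.connectedComponentsWithStats(b)
    d=np.linalg.norm(ce[1:]-[ctr[0]-x0,ctr[1]-y0],axis=1)-st[1:,4]**.5
    m=(l==1+np.argmin(d)).astype(np.uint8)
    cnt=cv2.findContours(m,cv2.RETR_EXTERNAL,cv2.CHAIN_APPROX_NONE)[0];cv2.drawContours(m,cnt,-1,1,-1)
    return m.astype(float),win
E
cat > m.py <<'E'
from fit import *
import sys
I={'top':cv2.imread('pics/top0.png'),'side':cv2.imread('pics/side0.png')}
np.set_printoptions(precision=4,suppress=True)
T={'tray_blue':((217,242),(232,171),'c',0,40),'tray_green':((303,250),(278,221),'c',0,45),'tray_yellow':((385,178),(408,235),'c',0,45),'tray_red':((288,156),(348,170),'c',0,42),
'bolt_long':((260,288),(214,213),'steel',200,22),'bolt_short':((368,231),(344,252),'steel',-70,20),'nut':((325,193),(345,206),'steel',0,12),'t_block':((429,213),(418,286),'c',60,26)}
viz={c:I[c].copy() for c in I}
for n,(a,b,k,yaw,h) in T.items():
    parts=M['tray' if 'tray' in n else n]
    obs={'top':mask(I['top'],a,h,k),'side':mask(I['side'],b,h,k)}
    p0=[*plane('top',*a,.005)[:2],0,np.radians(yaw)]
    for nm,o,fr in(('top',{'top':obs['top']},(0,1,3)),('side',{'side':obs['side']},(0,1,3)),('both',obs,(0,1,3)),('both+z',obs,(0,1,2,3))):
        p,e=fit(o,parts,p0,fr);print(n,nm,(p[:3]*1e3).round(1),np.degrees(p[3]).round(1),'err',round(e,3))
        if nm=='top':p0=p
        if nm=='both':
            for c in viz:
                m,w=obs[c];r=(render(c,parts,p,w)>.5).astype(np.uint8)
                sub=viz[c][w[1]:w[1]+w[3],w[0]:w[0]+w[2]]
                sub[(m>0)&(r==0)]=(255,0,255);sub[(m==0)&(r>0)]=(0,255,255)
for c in viz: cv2.imwrite(f'pics/viz_{c}.png',viz[c])
E
python3 m.py
```

```text
tray_blue top [440.5 408.    0. ] 6.1 err 0.024
tray_blue side [441.1 411.9   0. ] 5.0 err 0.125
tray_blue both [440.6 408.6   0. ] 5.6 err 0.071
tray_blue both+z [440.5 408.3   0.5] 6.0 err 0.071
tray_green top [423.7 218.5   0. ] 0.4 err 0.012
tray_green side [423.6 222.3   0. ] -0.0 err 0.117
tray_green both [423.5 218.8   0. ] 0.4 err 0.07
tray_green both+z [423.5 218.8  -0.2] 0.6 err 0.071
tray_yellow top [586.   37.1   0. ] -0.4 err 0.017
tray_yellow side [585.9  39.8   0. ] -0.6 err 0.061
tray_yellow both [585.9  37.8   0. ] -0.4 err 0.052
tray_yellow both+z [585.5  37.8   1.3] -0.5 err 0.049
tray_red top [635.3 255.7   0. ] -3.9 err 0.018
tray_red side [636.5 259.2   0. ] -4.7 err 0.102
tray_red both [635.2 256.    0. ] -4.0 err 0.059
tray_red both+z [635.2 256.    0.6] -4.2 err 0.058
bolt_long top [342.4 312.3   0. ] 109.8 err 0.069
bolt_long side [341.5 313.    0. ] 109.4 err 0.13
bolt_long both [342.  312.3   0. ] 110.1 err 0.109
bolt_long both+z [341.7 312.    0.7] 109.8 err 0.108
bolt_short top [462.7  79.7   0. ] 22.5 err 0.294
bolt_short side [461.   77.8   0. ] 24.6 err 0.314
bolt_short both [462.6  79.3   0. ] 22.3 err 0.317
bolt_short both+z [462.8  79.7  -2.3] 22.1 err 0.308
nut top [549.7 171.3   0. ] 19.2 err 0.118
nut side [549.2 171.7   0. ] -13.8 err 0.029
nut both [549.4 171.3   0. ] 45.0 err 0.085
nut both+z [549.3 171.4   0.2] -14.6 err 0.084
t_block top [505.7 -58.4   0. ] 62.9 err 0.233
t_block side [506.7 -54.4   0. ] 31.2 err 0.343
t_block both [505.6 -57.    0. ] 50.4 err 0.335
t_block both+z [503.1 -57.    4.3] 50.1 err 0.326
```

```bash
sed -i "s/'steel',-70,20/'steel',200,20/; s/'c',60,26/'c',-27,26/" m.py; python3 m.py | grep -v tray; python3 - <<'E'
import cv2,numpy as np
a=cv2.imread('pics/viz_top.png')[120:320,180:460];b=cv2.imread('pics/viz_side.png')[130:320,180:460]
cv2.imwrite('pics/v.png',cv2.resize(np.vstack([a,b]),None,fx=1.9,fy=1.5) if 0 else cv2.resize(a,None,fx=2.8,fy=2.8));cv2.imwrite('pics/v2.png',cv2.resize(b,None,fx=2.8,fy=2.8))
E
```

```text
bolt_long top [342.4 312.3   0. ] 109.8 err 0.069
bolt_long side [341.5 313.    0. ] 109.4 err 0.13
bolt_long both [342.  312.3   0. ] 110.1 err 0.109
bolt_long both+z [341.7 312.    0.7] 109.8 err 0.108
bolt_short top [462.7  80.2   0. ] 201.3 err 0.089
bolt_short side [461.8  80.1   0. ] 202.0 err 0.162
bolt_short both [462.2  80.1   0. ] 200.4 err 0.14
bolt_short both+z [462.4  80.4  -0.4] 200.5 err 0.138
nut top [549.7 171.3   0. ] 19.2 err 0.118
nut side [549.2 171.7   0. ] -13.8 err 0.029
nut both [549.4 171.3   0. ] 45.0 err 0.085
nut both+z [549.3 171.4   0.2] -14.6 err 0.084
t_block top [505.4 -58.3   0. ] -29.1 err 0.077
t_block side [505.7 -54.4   0. ] -32.4 err 0.213
t_block both [505.3 -57.8   0. ] -29.3 err 0.17
t_block both+z [505.2 -57.7   0. ] -28.5 err 0.17
```

View pics/v.png

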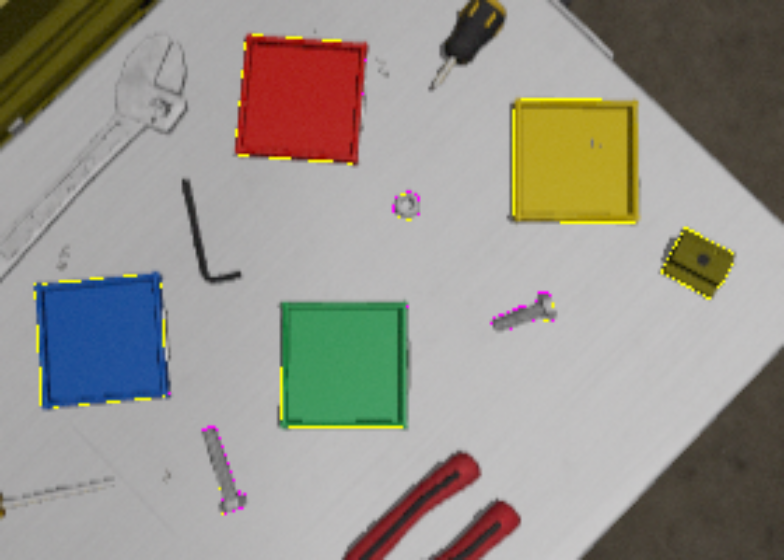

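View pics/v2.png

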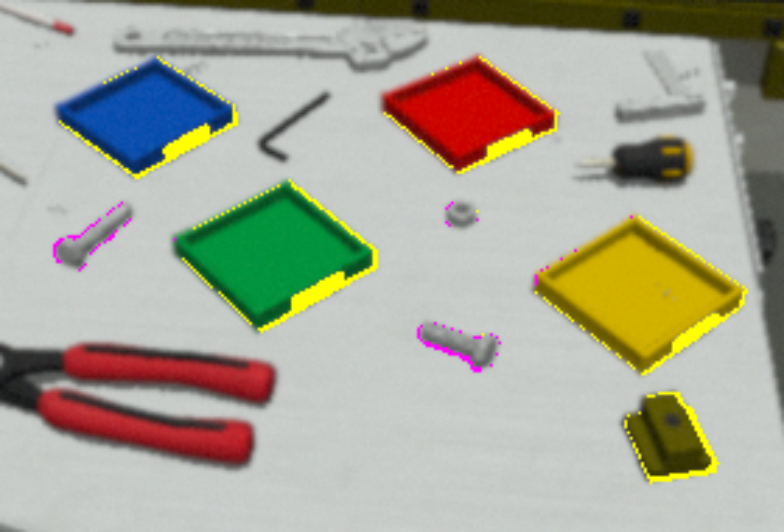

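```bash
cat > go.py <<'E'
from h import *
import sys
# go.py x y z jawdeg (mm): row from current pose
np.set_printoptions(precision=4,suppress=True)
o=env.observe();R=np.array(o['tool_rot']);p=np.array(o['position'])*1e3
a=np.degrees(np.arctan2(R[1,1],R[0,1]))
print('t',o['time_s'],'pos',p.round(1),'jaw',round(a,1),'tilt',R[:2,2].round(4),'q',np.round(o['q'],1),'w',round(o['grip_width']*1e3,1),'F',np.round(o['ft_force'],1))
for i in range(1,len(sys.argv)-3,4):
    x,y,z,j=map(float,sys.argv[i:i+4])
    d=R.T@(np.array([x,y,z])-p);s=(j-a+90)%180-90
    print('row',d.round(1),'spin',round(-np.radians(s),3),'q6 after ~',s)
E
python3 go.py 337.4 310.6 100 110 337.4 310.6 3 110
```

```text
t 2.2 pos [131.2 534.1 196.3] jaw 76.2 tilt [0. 0.] q [ 63.9  21.8  74.3  -0.   83.9 -12.3] w 85.5 F [ 0.2 -0.5  0.7]
row [-253.6 -167.9   96.3] spin -0.59 q6 after ~ 33.798382002712856
row [-253.6 -167.9  193.3] spin -0.59 q6 after ~ 33.798382002712856
```

>>> move_arm(moves=[[-253.6,-167.9,120,-0.59],[-253.6,-167.9,120,-0.59],[-253.6,-167.9,120,-0.59],[-253.6,-167.9,120,-0.59],[-253.6,-167.9,120,-0.59],[-253.6,-167.9,120,-0.59],[-253.6,-167.9,120,-0.59],[-253.6,-167.9,120,-0.59],[-253.6,-167.9,120,-0.59],[-253.6,-167.9,120,-0.59]], grip=0.5)

```text
time_s: 3.2
position: [0.3371, 0.3113, 0.0768]
tool_rot: [[-0.939, -0.343, 0.001], [-0.343, 0.939, 0.001], [-0.001, 0.0, -1.0]]
ft_force: [-0.5, 0.4, 0.1]
grip_width: 0.0428
```

```bash
python3 go.py 337.4 310.6 2 110; python3 - <<'E'
from h import *
for c in('top','side'): cv2.imwrite(f'pics/{c}1.png',env.get_image(c)[:,:,::-1])
a=cv2.imread('pics/top1.png')[200:400,140:460];b=cv2.imread('pics/side1.png')[100:300,60:380]
cv2.imwrite('pics/a1.png',cv2.resize(np.hstack([a,b]),(800,250)))
E
```

```text
t 3.2 pos [337.1 311.3  76.8] jaw 110.1 tilt [0.0006 0.0005] q [ 27.9  20.7  99.    0.   60.2 -82.2] w 42.8 F [-0.5  0.4  0.1]
row [-0.  -0.8 74.8] spin 0.001 q6 after ~ -0.05753996524643412
```

View pics/a1.png

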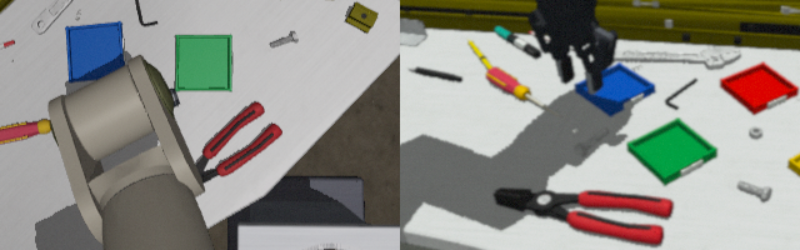

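>>> move_arm(moves=[[0,-0.7,40,0],[0,-0.7,60,0],[0,-0.7,73.5,0],[0,-0.7,73.5,0],[0,-0.7,73.5,0]])

```text
time_s: 3.8
position: [0.3375, 0.3106, 0.0034]
tool_rot: [[-0.939, -0.343, 0.001], [-0.343, 0.939, 0.0], [-0.001, 0.0, -1.0]]
ft_force: [0.8, -0.5, 0.2]
grip_width: 0.0427
```

>>> move_arm(moves=[[0,0,0,0],[0,0,0,0],[0,0,0,0],[0,0,0,0],[0,0,0,0],[0,0,0,0],[0,0,0,0]], grip=1, grip_force=40)

```text
time_s: 4.5
position: [0.3376, 0.3099, 0.0028]
tool_rot: [[-0.94, -0.342, -0.0], [-0.342, 0.94, -0.0], [0.0, -0.0, -1.0]]
ft_force: [-0.1, -0.3, 0.3]
grip_width: 0.0003
```

>>> move_arm(moves=[[0,0,-30,0],[0,0,-70,0],[0,0,-80,0],[0,0,-80,0],[0,0,-80,0]])

```text
time_s: 5.0
position: [0.3371, 0.3096, 0.082]
tool_rot: [[-0.94, -0.342, -0.001], [-0.342, 0.94, -0.001], [0.001, -0.0, -1.0]]
ft_force: [-0.5, 0.8, -0.4]
grip_width: -0.0002
```

```bash
python3 go.py 435 407 80 95.6 ; python3 - <<'E'
from h import *
b=env.get_image('side')[100:250,120:320,::-1]
cv2.imwrite('pics/a2.png',cv2.resize(b,(800,600)))
E
```

```text
t 5.0 pos [337.1 309.6  82. ] jaw 110.0 tilt [-0.0012 -0.0006] q [ 27.7  20.2  98.7   0.   61.2 -82.3] w -0.2 F [-0.5  0.8 -0.4]
row [-125.3   58.     1.8] spin 0.251 q6 after ~ -14.403668754147759
```

View pics/a2.png

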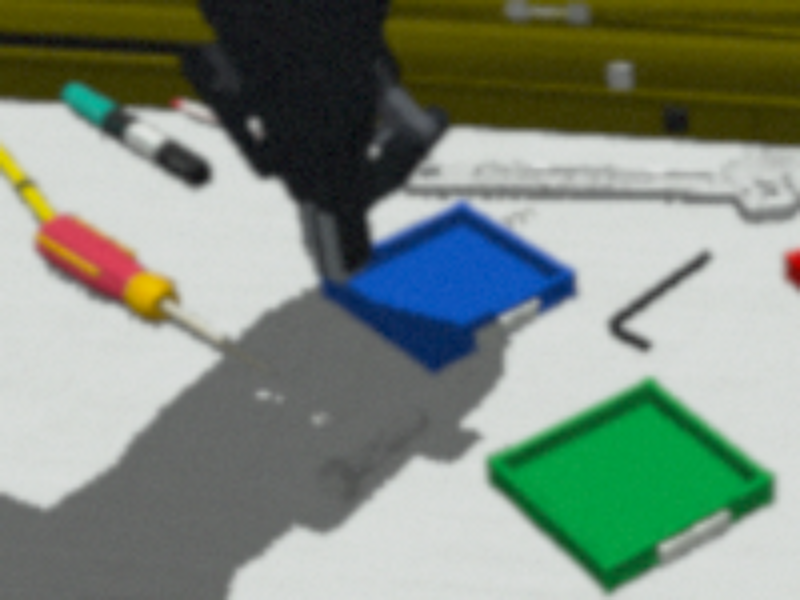

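```bash
python3 - <<'E'
from h import *
p=env.observe()['position'];print(proj('side',p),proj('top',p),proj('side',[.3374,.3106,.01]))
E
```

```text
[207.97831228 183.79940984] [255.46596282 289.57918354] [213.02974538 213.33925197]
```

```bash
python3 - <<'E'
from h import *
b=env.get_image('side')[90:230,140:290,::-1]
b=(255*(b/255.)**.5).astype(np.uint8)
p=env.observe()['position'];u=proj('side',p)
b=cv2.resize(b,(640,597),interpolation=cv2.INTER_CUBIC);k=640/150
cv2.circle(b,(int((u[0]+.5-140)*k),int((u[1]+.5-90)*k)),4,(0,0,255),1)
cv2.imwrite('pics/a3.png',b)
E
```

```text
(no output)
```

View pics/a3.png

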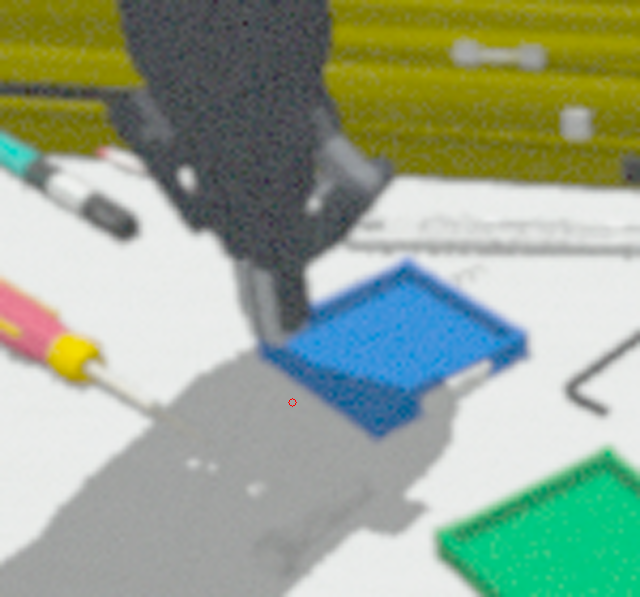

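```bash
python3 go.py 330 250 40 110
```

```text
t 5.1 pos [337.  309.6  81.6] jaw 110.0 tilt [-0.0023 -0.0012] q [ 27.7  20.3  98.7  -0.   61.2 -82.3] w 0.1 F [0.5 0.2 0.1]
row [ 26.8 -53.6  41.7] spin 0.0 q6 after ~ -0.0040379187027923535
```

>>> move_arm(moves=[[26.8,-53.6,0,0],[26.8,-53.6,0,0],[26.8,-53.6,41.7,0],[26.8,-53.6,41.7,0],[26.8,-53.6,60,0],[26.8,-53.6,60,0],[26.8,-53.6,60,0]])

```text
time_s: 5.8
position: [0.3309, 0.2507, 0.0234]
tool_rot: [[-0.94, -0.343, -0.0], [-0.343, 0.94, -0.0], [0.0, 0.0, -1.0]]
ft_force: [0.1, 0.0, 0.6]
grip_width: -0.0004
```

```bash
cat > look.py <<'E'
from h import *
import sys
# look.py cam x0 y0 w h out
c=sys.argv[1];x,y,w,h=map(int,sys.argv[2:6])
o=env.observe();p=o['position'];print(o['time_s'],p,o['ft_force'])
b=env.get_image(c)[y:y+h,x:x+w,::-1];b=(255*(b/255.)**.6).astype(np.uint8)
k=min(780/w,580/h);b=cv2.resize(b,(int(w*k),int(h*k)),interpolation=cv2.INTER_CUBIC)
u=proj(c,p);print(u)
cv2.circle(b,(int((u[0]+.5-x)*k),int((u[1]+.5-y)*k)),4,(0,0,255),1)
cv2.imwrite(sys.argv[6],b)
E
python3 look.py side 160 100 160 140 pics/a4.png
```

```text
5.8 [0.33088661 0.25067686 0.02342695] [0.07208914 0.02238943 0.5937356 ]
[225.84284517 226.13020777]
```

View pics/a4.png

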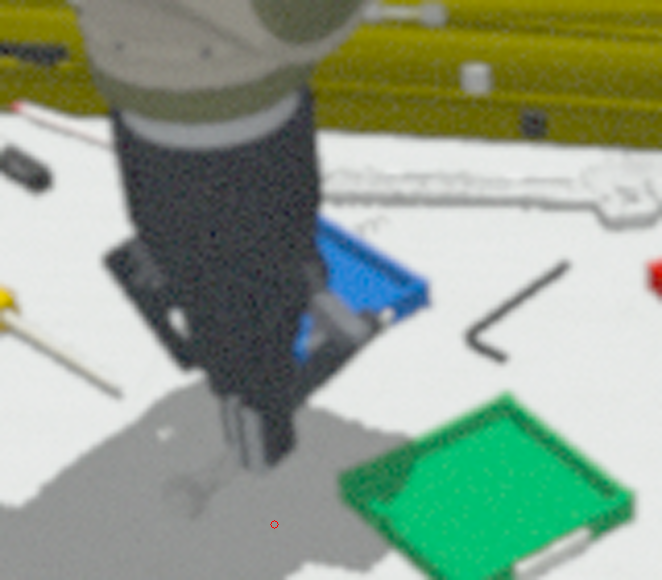

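>>> move_arm(moves=[[0,0,7,0],[0,0,14,0],[0,0,21,0],[0,0,21,0]])

```text
time_s: 6.25
position: [0.3303, 0.2502, 0.001]
tool_rot: [[-0.94, -0.342, -0.002], [-0.342, 0.94, -0.001], [0.002, -0.0, -1.0]]
ft_force: [-0.7, -0.2, 0.3]
grip_width: 0.0001
```

```bash
python3 look.py side 160 130 160 120 pics/a5.png; python3 -c "
from h import *
print(plane('side',224,213,0.023),plane('side',224,213,0.06))"
```

```text
6.25 [0.33025766 0.250176   0.00096473] [-0.66030661 -0.21366623  0.33152684]
[227.07071271 235.45409787]
[0.34737038 0.28444136 0.023     ] [0.3284541  0.24494589 0.06      ]
```

View pics/a5.png

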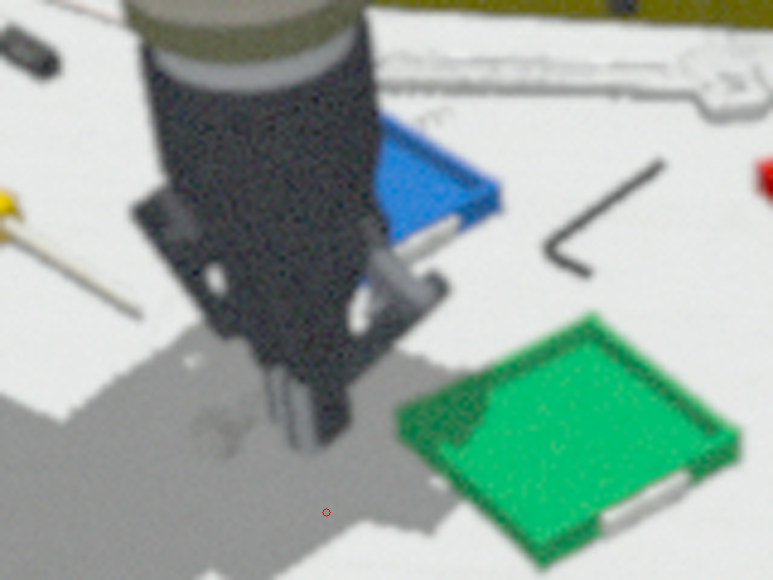

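>>> move_arm(moves=[[0,0,5,0],[0,0,10,0],[0,0,15,0],[0,0,15,0]])

```text
time_s: 6.7
position: [0.3304, 0.2502, -0.0138]
tool_rot: [[-0.94, -0.342, -0.001], [-0.342, 0.94, -0.0], [0.001, -0.0, -1.0]]
ft_force: [0.3, 0.3, -0.3]
grip_width: 0.0001
```

```bash
python3 look.py side 160 130 160 120 pics/a6.png
```

```text
6.7 [ 0.33043455  0.25024067 -0.01380402] [ 0.27354175  0.31973384 -0.28183507]
[228.0201824  241.16719011]
```

View pics/a6.png

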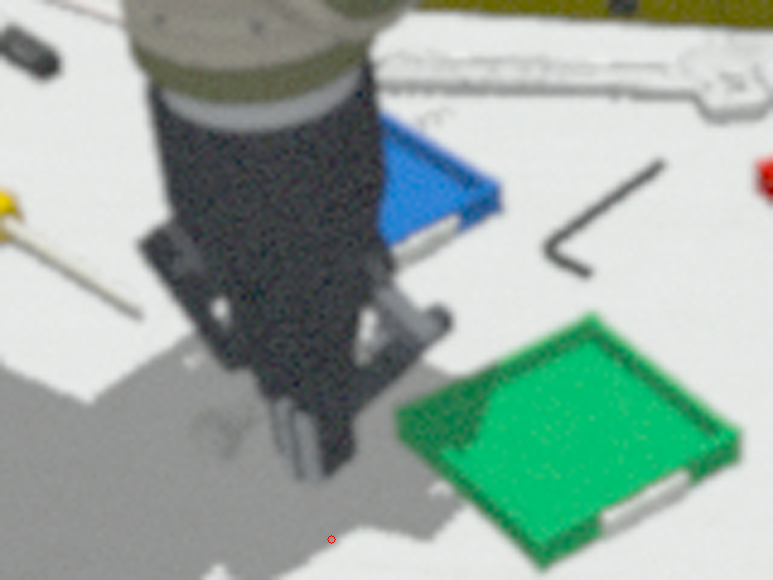

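>>> move_arm(moves=[[0,0,3,0],[0,0,6,0],[0,0,9,0],[0,0,9,0]])

```text
time_s: 7.15
position: [0.3306, 0.2503, -0.0225]
tool_rot: [[-0.94, -0.342, -0.001], [-0.342, 0.94, -0.0], [0.001, -0.0, -1.0]]
ft_force: [-0.5, -0.1, -1.0]
grip_width: -0.0003
```

>>> move_arm(moves=[[0,0,2,0],[0,0,3,0]])

```text
time_s: 7.35
position: [0.3308, 0.2504, -0.0253]
tool_rot: [[-0.94, -0.342, 0.0], [-0.342, 0.94, 0.0], [-0.0, -0.0, -1.0]]
ft_force: [0.3, -0.3, -0.2]
grip_width: -0.0
```

>>> move_arm(moves=[[0,0,1,0],[0,0,2,0]])

```text
time_s: 7.55
position: [0.3308, 0.2504, -0.0272]
tool_rot: [[-0.94, -0.342, 0.0], [-0.342, 0.94, 0.0], [-0.0, 0.0, -1.0]]
ft_force: [0.2, 0.2, -0.0]
grip_width: -0.0003
```

>>> move_arm(moves=[[0,0,1,0],[0,0,2,0]])

```text
time_s: 7.75
position: [0.3308, 0.2504, -0.0292]
tool_rot: [[-0.94, -0.342, 0.0], [-0.342, 0.94, 0.0], [-0.0, 0.0, -1.0]]
ft_force: [0.8, -0.3, 0.1]
grip_width: -0.0002
```

```bash
python3 look.py side 190 170 80 60 pics/a7.png
```

```text
7.75 [ 0.33080688  0.25038866 -0.02922136] [ 0.79111553 -0.27134466  0.07716962]
[229.05316935 246.93050122]
```

View pics/a7.png

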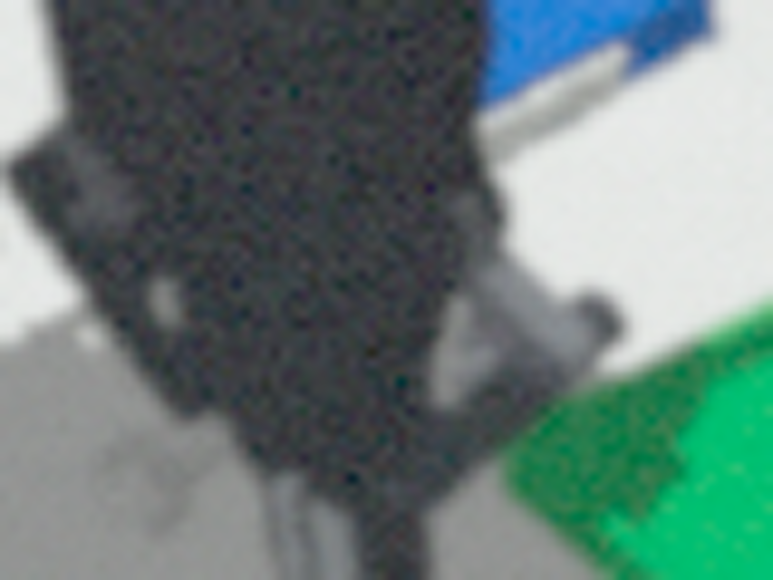

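>>> move_arm(moves=[[0,0,1,0],[0,0,2,0]])

```text
time_s: 8.0
position: [0.3308, 0.2504, -0.0312]
tool_rot: [[-0.94, -0.342, 0.0], [-0.342, 0.94, 0.0], [-0.0, -0.0, -1.0]]
ft_force: [0.3, -0.4, 0.5]
grip_width: 0.0002
```

>>> move_arm(moves=[[0,0,1,0],[0,0,2,0]])

```text
time_s: 8.2
position: [0.3308, 0.2504, -0.0333]
tool_rot: [[-0.94, -0.342, -0.0], [-0.342, 0.94, 0.0], [0.0, 0.0, -1.0]]
ft_force: [1.0, 0.9, 0.3]
grip_width: -0.0
```

```bash
python3 look.py side 190 190 80 60 pics/a8.png
```

```text
8.2 [ 0.33080414  0.25038677 -0.03326404] [0.99465154 0.88623929 0.28556405]
[229.28552033 248.45614981]
```

View pics/a8.png

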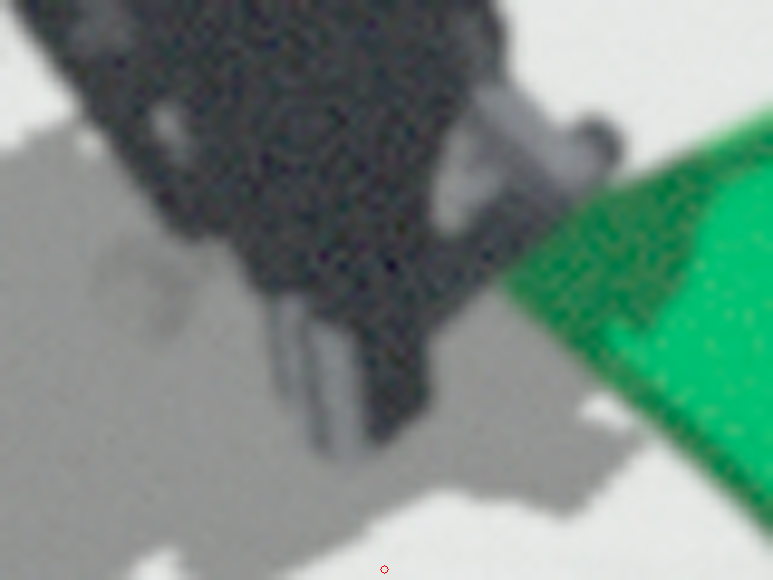

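>>> move_arm(moves=[[0,0,1,0],[0,0,1,0]])

```text
time_s: 8.45
position: [0.3308, 0.2504, -0.0343]
tool_rot: [[-0.94, -0.342, -0.0], [-0.342, 0.94, -0.0], [0.0, -0.0, -1.0]]
ft_force: [-0.5, -0.0, 0.8]
grip_width: 0.0004
```

>>> move_arm(moves=[[0,0,1,0],[0,0,1,0]])

```text
time_s: 8.65
position: [0.3309, 0.2504, -0.035]
tool_rot: [[-0.94, -0.342, 0.0], [-0.342, 0.94, 0.0], [-0.0, -0.0, -1.0]]
ft_force: [-1.3, -0.6, 5.6]
grip_width: -0.0001
```

>>> move_arm(moves=[[0,0,1,0],[0,0,1,0]])

```text
time_s: 8.85
position: [0.3309, 0.2504, -0.035]
tool_rot: [[-0.94, -0.342, 0.001], [-0.342, 0.94, 0.0], [-0.001, -0.0, -1.0]]
ft_force: [-3.0, -2.2, 23.7]
grip_width: -0.0002
```

>>> move_arm(moves=[[0,0,-10,0],[0,0,-60,0],[0,0,-60,0],[0,0,-60,0]], grip=0.5)

```text
time_s: 9.25
position: [0.3312, 0.2505, 0.0245]
tool_rot: [[-0.94, -0.342, 0.002], [-0.342, 0.94, 0.001], [-0.002, -0.0, -1.0]]
ft_force: [1.0, -0.3, -0.5]
grip_width: 0.0428
```

```bash
python3 go.py 337.4 310.6 30 110;  python3 go.py 337.4 310.6 -5 110
```

```text
t 9.25 pos [331.2 250.5  24.5] jaw 110.0 tilt [0.0022 0.0008] q [ 20.7  22.3 109.3  -0.   48.2 -89.3] w 42.8 F [ 1.  -0.3 -0.5]
row [-26.4  54.3  -5.4] spin 0.0 q6 after ~ -0.012328482295245635
t 9.25 pos [331.2 250.5  24.5] jaw 110.0 tilt [0.0022 0.0008] q [ 20.7  22.3 109.3  -0.   48.2 -89.3] w 42.8 F [ 1.  -0.3 -0.5]
row [-26.3  54.3  29.6] spin 0.0 q6 after ~ -0.012328482295245635
```

>>> move_arm(moves=[[-26.4,54.3,0,0],[-26.4,54.3,0,0],[-26.4,54.3,39,0],[-26.4,54.3,39,0],[-26.4,54.3,39,0]])

```text
time_s: 9.75
position: [0.3362, 0.3098, -0.0157]
tool_rot: [[-0.94, -0.342, -0.003], [-0.342, 0.94, -0.002], [0.003, -0.001, -1.0]]
ft_force: [-0.8, -0.3, 0.4]
grip_width: 0.0427
```

```bash
python3 look.py side 165 155 100 75 pics/a9.png; python3 -c "
from h import *
for a in(110,):
  d=np.array([np.cos(np.radians(a)),np.sin(np.radians(a)),0])
  for s in(-.0214,0,.0214): print(proj('side',np.array([.3374,.3106,.022])+s*d))"
```

```text
9.75 [ 0.33618777  0.30979125 -0.01567598] [-0.78820584 -0.32170207  0.37011292]
[214.415838   223.81416876]
[221.13371809 212.34690329]
[212.2029386  208.54401407]
[203.43271364 204.80949189]
```

View pics/a9.png

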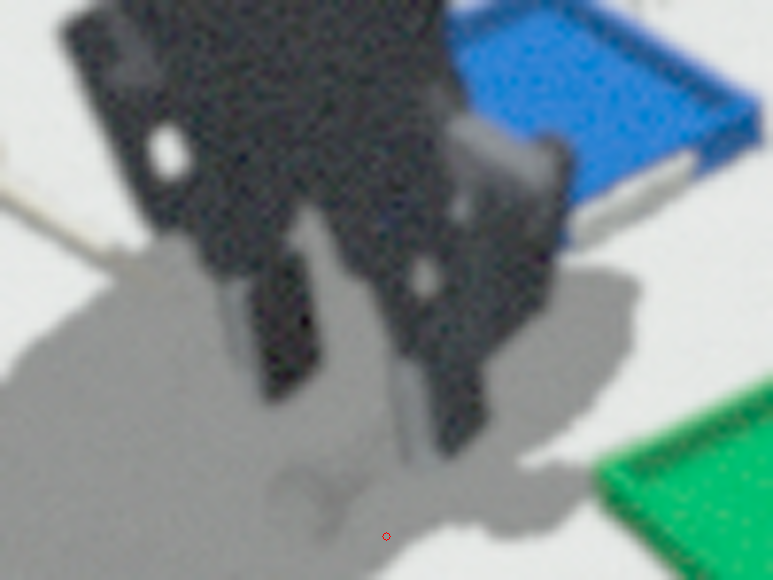

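```bash
python3 go.py 337.4 310.6 -32 110
```

```text
t 9.8 pos [336.9 310.1 -14.9] jaw 110.0 tilt [-0.001  -0.0006] q [ 27.8  29.6 105.   -0.   45.5 -82.2] w 42.5 F [-0.3 -0.6  0.8]
row [-0.7  0.3 17.1] spin -0.0 q6 after ~ 0.01064713431678399
```

>>> move_arm(moves=[[-0.5,0.3,10,0],[-0.5,0.3,17,0],[-0.5,0.3,17,0]])

```text
time_s: 10.1
position: [0.3371, 0.3106, -0.0327]
tool_rot: [[-0.94, -0.342, -0.001], [-0.342, 0.94, -0.001], [0.001, -0.0, -1.0]]
ft_force: [-0.2, 0.2, 0.6]
grip_width: 0.0428
```

>>> move_arm(moves=[[0,0,0,0],[0,0,0,0],[0,0,0,0],[0,0,0,0],[0,0,0,0],[0,0,0,0]], grip=1, grip_force=40)

```text
time_s: 10.7
position: [0.3375, 0.311, -0.032]
tool_rot: [[-0.94, -0.342, 0.0], [-0.342, 0.94, 0.0], [-0.0, 0.0, -1.0]]
ft_force: [0.1, 0.5, 3.3]
grip_width: 0.0097
```

>>> move_arm(moves=[[0,0,-20,0],[0,0,-60,0],[0,0,-85,0],[0,0,-85,0],[0,0,-85,0]])

```text
time_s: 11.2
position: [0.3372, 0.3108, 0.0526]
tool_rot: [[-0.94, -0.342, 0.0], [-0.342, 0.94, 0.0], [-0.0, -0.0, -1.0]]
ft_force: [0.0, -0.4, -1.6]
grip_width: 0.0099
```

```bash
python3 go.py 440.4 408 53 96 440.4 408 -20 96; python3 look.py side 165 135 100 75 pics/a10.png
```

```text
t 11.2 pos [337.2 310.8  52.6] jaw 110.0 tilt [0.0001 0.    ] q [ 27.8  22.8 100.8  -0.   56.4 -82.2] w 9.9 F [ 0.  -0.4 -1.6]
row [-130.3   56.    -0.4] spin 0.245 q6 after ~ -14.01000825341147
row [-130.2   56.    72.6] spin 0.245 q6 after ~ -14.01000825341147
11.2 [0.33718586 0.31077689 0.05259646] [ 0.04101087 -0.35539403 -1.61391313]
[209.87783915 195.93516258]
```

View pics/a10.png

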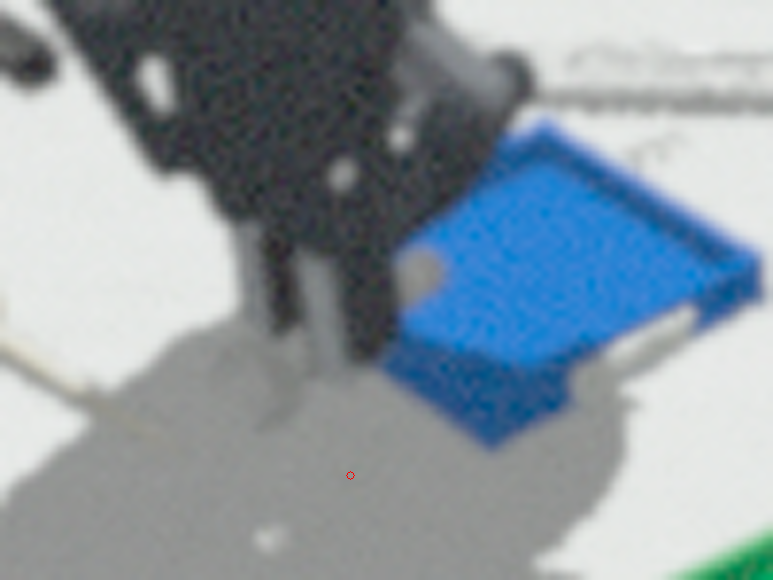

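```bash
python3 go.py 435.4 407.5 52.6 96 
```

```text
t 11.25 pos [336.8 310.6  52. ] jaw 110.0 tilt [-0.0013 -0.0008] q [ 27.8  22.9 100.9  -0.   56.4 -82.2] w 9.8 F [ 0.2 -0.7 -1. ]
row [-125.8   57.4   -0.8] spin 0.244 q6 after ~ -14.007940058562511
```

>>> move_arm(moves=[[-60,27,0,0.12],[-125.6,57.4,0,0.245],[-125.6,57.4,0,0.245],[-125.6,57.4,0,0.245],[-125.6,57.4,30,0.245],[-125.6,57.4,60,0.245],[-125.6,57.4,74,0.245],[-125.6,57.4,79,0.245],[-125.6,57.4,79,0.245]])

```text
time_s: 12.15
position: [0.4346, 0.407, -0.0274]
tool_rot: [[-0.995, -0.104, -0.003], [-0.104, 0.995, -0.002], [0.003, -0.002, -1.0]]
ft_force: [-0.4, -0.5, 0.3]
grip_width: 0.0097
```

```bash
python3 look.py side 180 125 100 75 pics/a11.png
```

```text
12.15 [ 0.43456192  0.40695035 -0.02735204] [-0.38280105 -0.52859816  0.25535686]
[231.96156358 185.29452522]
```

View pics/a11.png

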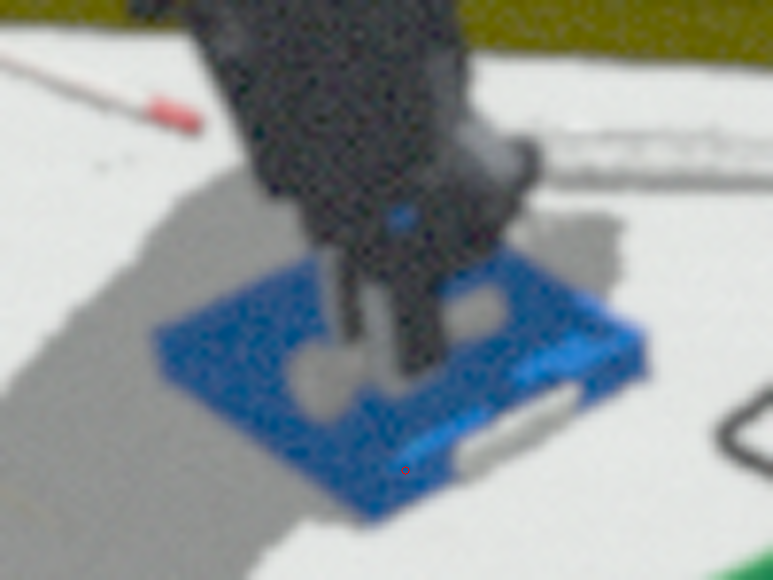

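>>> move_arm(moves=[[0,0,1,0],[0,0,1,0],[0,0,1,0],[0,0,1,0],[0,0,1,0]], grip=0.7)

```text
time_s: 12.7
position: [0.4358, 0.4078, -0.0271]
tool_rot: [[-0.995, -0.104, 0.0], [-0.104, 0.995, 0.0], [-0.0, 0.0, -1.0]]
ft_force: [-0.1, -0.3, 0.3]
grip_width: 0.0256
```

>>> move_arm(moves=[[0,0,-15,0],[0,0,-50,0],[0,0,-90,0],[0,0,-90,0],[0,0,-90,0]], grip=0.5)

```text
time_s: 13.2
position: [0.436, 0.4079, 0.0635]
tool_rot: [[-0.995, -0.104, 0.001], [-0.104, 0.995, 0.001], [-0.002, 0.001, -1.0]]
ft_force: [0.3, -0.4, -0.5]
grip_width: 0.0424
```

```bash
python3 look.py side 180 125 100 75 pics/a12.png; python3 go.py 461.5 79 40 20 461.5 79 -32 20
```

```text
13.2 [0.43596102 0.40793522 0.06347003] [ 0.30503653 -0.43387918 -0.48239652]
[227.68910673 149.90496447]
t 13.25 pos [435.4 407.6  62.3] jaw 96.0 tilt [-0.0007 -0.0004] q [ 31.7  33.4  77.9   0.   68.7 -64.2] w 43.0 F [ 0.1  0.3 -0.9]
row [   8.2 -329.5   22.4] spin 1.326 q6 after ~ -75.9721615170457
row [   8.2 -329.5   94.4] spin 1.326 q6 after ~ -75.9721615170457
```

View pics/a12.png

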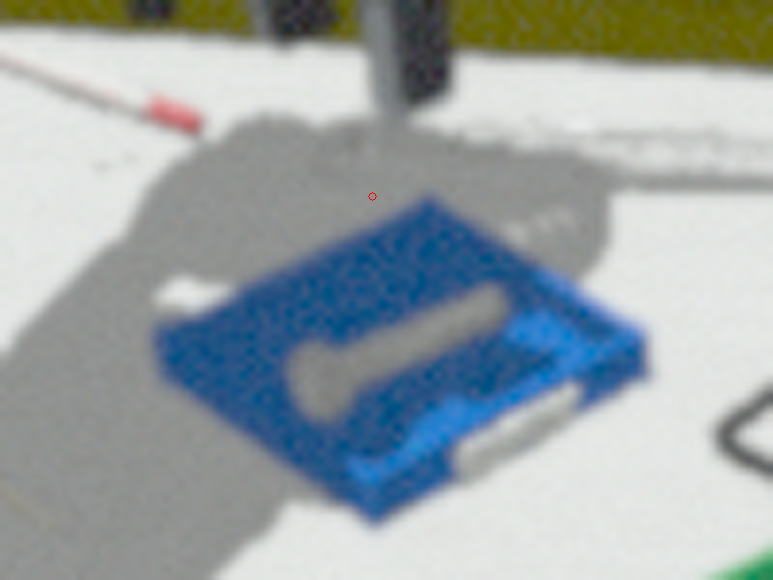

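```bash
python3 go.py 462.2 80.1 -10 20.5
```

```text
t 13.25 pos [435.4 407.6  62.3] jaw 96.0 tilt [-0.0007 -0.0004] q [ 31.7  33.4  77.9   0.   68.7 -64.2] w 43.0 F [ 0.1  0.3 -0.9]
row [   7.4 -328.5   72.4] spin 1.317 q6 after ~ -75.4721615170457
```

>>> move_arm(moves=[[1,-50,0,0.14],[3,-100,0,0.28],[4,-150,0,0.43],[5,-200,0,0.58],[6,-250,0,0.73],[7.4,-300,0,0.88],[7.4,-328.5,0,1.03],[7.4,-328.5,20,1.18],[7.4,-328.5,50,1.317],[7.4,-328.5,72,1.317],[7.4,-328.5,72,1.317],[7.4,-328.5,72,1.317]])

```text
time_s: 14.45
position: [0.4622, 0.0804, -0.0094]
tool_rot: [[-0.351, 0.936, -0.002], [0.936, 0.351, 0.0], [0.001, -0.002, -1.0]]
ft_force: [-0.9, -0.3, 0.3]
grip_width: 0.0426
```

```bash
python3 look.py side 295 205 100 75 pics/a13.png; python3 go.py 462.2 80.1 -32 20.5
```

```text
14.45 [ 0.46220817  0.08035793 -0.00944867] [-0.92837096 -0.31305947  0.32767962]
[342.3587836  258.32254018]
t 14.5 pos [462.7  80.4  -8.8] jaw 20.5 tilt [0. 0.] q [ -4.6  29.7 102.9   0.   47.5 -25.2] w 42.6 F [-0.8  0.1  0. ]
row [-0.1 -0.6 23.2] spin 0.001 q6 after ~ -0.04086676524889299
```

View pics/a13.png

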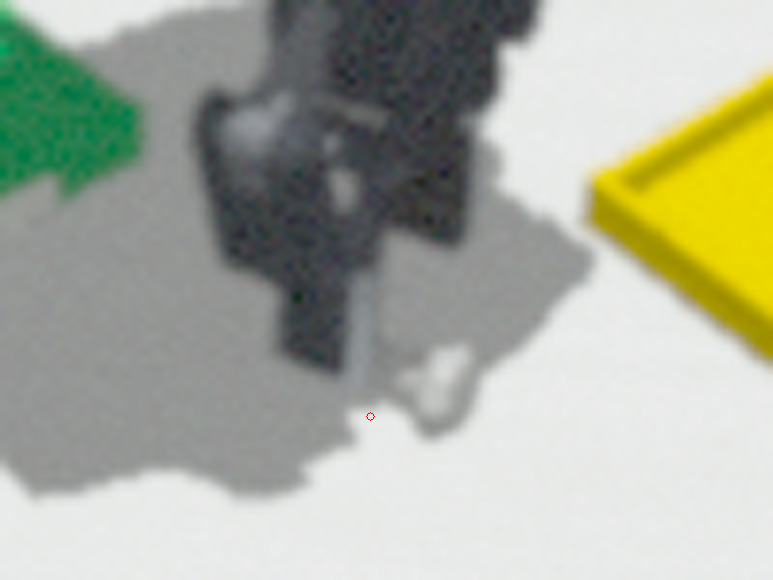

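>>> move_arm(moves=[[0,-0.4,12,0],[0,-0.4,23,0],[0,-0.4,23,0]])

```text
time_s: 14.8
position: [0.4618, 0.0803, -0.0326]
tool_rot: [[-0.351, 0.937, -0.001], [0.937, 0.351, 0.0], [0.0, -0.001, -1.0]]
ft_force: [0.4, -0.0, 0.6]
grip_width: 0.0425
```

>>> move_arm(moves=[[0,0,0,0],[0,0,0,0],[0,0,0,0],[0,0,0,0],[0,0,0,0],[0,0,0,0]], grip=1)

```text
time_s: 15.4
position: [0.4625, 0.0802, -0.0318]
tool_rot: [[-0.35, 0.937, 0.001], [0.937, 0.35, -0.0], [-0.0, 0.001, -1.0]]
ft_force: [-0.0, 0.7, 6.0]
grip_width: 0.01
```

>>> move_arm(moves=[[0,0,-20,0],[0,0,-60,0],[0,0,-85,0],[0,0,-85,0],[0,0,-85,0]])

```text
time_s: 15.9
position: [0.462, 0.0802, 0.0526]
tool_rot: [[-0.35, 0.937, 0.0], [0.937, 0.35, -0.0], [-0.0, 0.0, -1.0]]
ft_force: [0.5, -0.2, -0.5]
grip_width: 0.0101
```

```bash
python3 look.py side 295 165 100 75 pics/a14.png; python3 go.py 423.5 218.6 -27 0
```

```text
15.9 [0.4619879  0.0801967  0.05262527] [ 0.53963956 -0.23722464 -0.45975417]
[343.97200711 233.03801581]
t 15.95 pos [461.6  80.2  52. ] jaw 20.5 tilt [-0.0015  0.0001] q [ -4.7  23.7  99.3  -0.   57.1 -25.2] w 9.8 F [-0.6  0.2 -1. ]
row [142.9  13.   79.1] spin 0.358 q6 after ~ -20.50877785041058
```

View pics/a14.png

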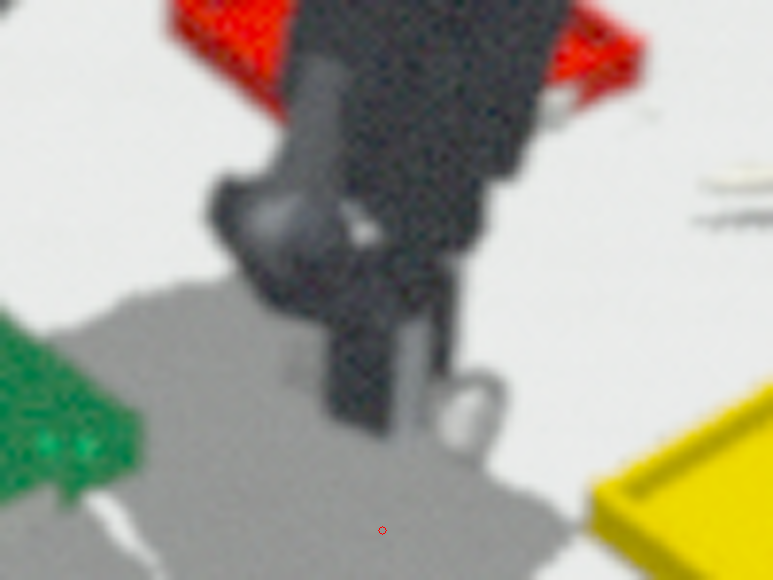

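>>> move_arm(moves=[[48,4,0,0.12],[95,8,0,0.24],[142.9,13,0,0.358],[142.9,13,0,0.358],[142.9,13,30,0.358],[142.9,13,60,0.358],[142.9,13,74,0.358],[142.9,13,79,0.358],[142.9,13,79.5,0.358],[142.9,13,79.5,0.358]])

```text
time_s: 16.95
position: [0.4243, 0.2182, -0.027]
tool_rot: [[-0.0, 1.0, -0.001], [1.0, 0.0, -0.0], [-0.0, -0.001, -1.0]]
ft_force: [-0.2, 0.5, -0.8]
grip_width: 0.0097
```

```bash
python3 look.py side 230 165 100 75 pics/a15.png
```

```text
16.95 [ 0.42429842  0.2182295  -0.02695413] [-0.1730945   0.46339106 -0.8241711 ]
[279.51523251 233.41042078]
```

View pics/a15.png

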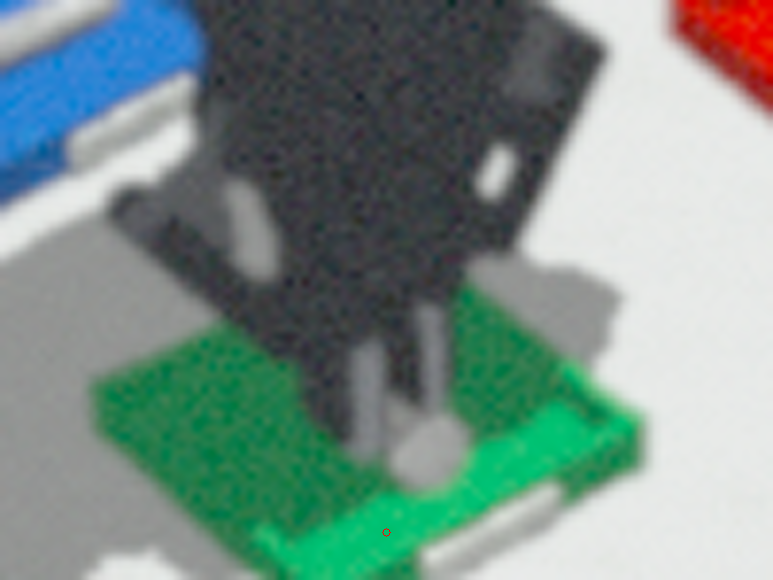

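>>> move_arm(moves=[[0,0,0.5,0],[0,0,0.5,0],[0,0,0.5,0],[0,0,0.5,0],[0,0,0.5,0]], grip=0.7)

```text
time_s: 17.5
position: [0.4243, 0.2186, -0.0271]
tool_rot: [[-0.0, 1.0, 0.0], [1.0, 0.0, 0.0], [0.0, 0.0, -1.0]]
ft_force: [-0.1, -0.2, -0.7]
grip_width: 0.0254
```

>>> move_arm(moves=[[0,0,-15,0],[0,0,-50,0],[0,0,-90,0],[0,0,-90,0],[0,0,-90,0]], grip=0.5)

```text
time_s: 18.0
position: [0.4245, 0.2187, 0.0632]
tool_rot: [[-0.0, 1.0, 0.002], [1.0, 0.0, 0.0], [0.0, 0.002, -1.0]]
ft_force: [-0.7, 0.1, 0.7]
grip_width: 0.0428
```

```bash
python3 look.py side 230 165 100 75 pics/a16.png; python3 go.py 549.5 171.4 -10 -14 549.5 171.4 -10 46
```

```text
18.0 [0.4244564  0.2186535  0.06321361] [-0.7297949   0.10781832  0.7020487 ]
[277.45161407 197.07241518]
t 18.05 pos [423.9 218.5  62.3] jaw 0.0 tilt [-0.0007 -0.0002] q [13.  23.4 97.3  0.  59.3 13. ] w 42.9 F [-1.1  0.1 -0.3]
row [-47.1 125.7  72.3] spin 0.244 q6 after ~ -14.000615855340115
row [-47.1 125.7  72.3] spin -0.803 q6 after ~ 45.99938414465987
```

View pics/a16.png

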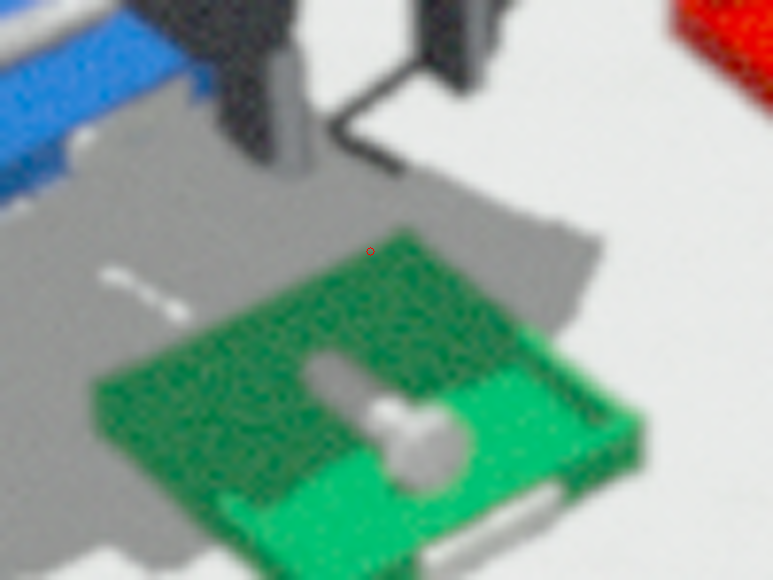

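```bash
python3 - <<'E'
from fit import *
I={c:cv2.imread(f'pics/{c}0.png') for c in('top','side')}
for c,a in(('top',(325,193)),('side',(345,206))):
    m=mask(I[c],a,12,'steel')
    out=[]
    for y in range(-30,30,6):
        p,e=fit({c:m},M['nut'],[.5495,.1714,0,np.radians(y)],(0,1)); out.append((y,round(e,3)))
    print(c,out)
t=cv2.resize(I['top'][181:205,313:337],(400,400),interpolation=cv2.INTER_CUBIC);s=cv2.resize(I['side'][194:218,333:357],(400,400),interpolation=cv2.INTER_CUBIC)
cv2.imwrite('pics/nut.png',np.hstack([t,s]))
E
```

```text
top [(-30, np.float64(0.107)), (-24, np.float64(0.116)), (-18, np.float64(0.127)), (-12, np.float64(0.132)), (-6, np.float64(0.135)), (0, np.float64(0.133)), (6, np.float64(0.132)), (12, np.float64(0.125)), (18, np.float64(0.116)), (24, np.float64(0.11))]
side [(-30, np.float64(0.058)), (-24, np.float64(0.042)), (-18, np.float64(0.032)), (-12, np.float64(0.031)), (-6, np.float64(0.037)), (0, np.float64(0.051)), (6, np.float64(0.064)), (12, np.float64(0.082)), (18, np.float64(0.084)), (24, np.float64(0.07))]
```

View pics/nut.png

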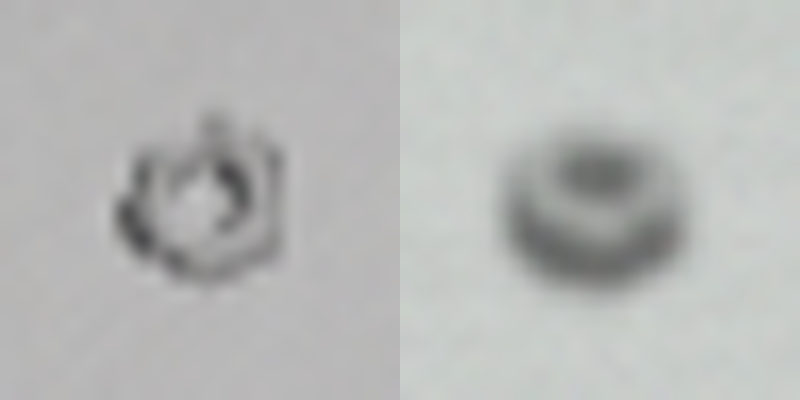

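```bash
python3 go.py 549.5 171.4 -10 -27
```

```text
t 18.05 pos [423.9 218.5  62.3] jaw 0.0 tilt [-0.0007 -0.0002] q [13.  23.4 97.3  0.  59.3 13. ] w 42.9 F [-1.1  0.1 -0.3]
row [-47.1 125.7  72.3] spin 0.471 q6 after ~ -27.000615855340115
```

>>> move_arm(moves=[[-16,42,0,0.14],[-32,84,0,0.28],[-47,125.6,0,0.42],[-47,125.6,0,0.471],[-47,125.6,35,0.471],[-47,125.6,72,0.471],[-47,125.6,72,0.471],[-47,125.6,72,0.471]])

```text
time_s: 18.85
position: [0.5495, 0.1715, -0.0097]
tool_rot: [[0.454, 0.891, -0.002], [0.891, -0.454, -0.0], [-0.001, -0.002, -1.0]]
ft_force: [0.0, 0.1, 0.1]
grip_width: 0.043
```

```bash
python3 look.py side 295 155 100 75 pics/a17.png; python3 go.py 549.5 171.4 -32.5 -27
```

```text
18.85 [ 0.54950011  0.1715326  -0.00968638] [0.02663623 0.05862022 0.10696197]
[343.97940152 212.12500416]
t 18.9 pos [550.4 171.7  -8.5] jaw -27.0 tilt [0.0005 0.    ] q [ 5.6 37.  85.4 -0.  57.6 32.5] w 42.9 F [-0.6 -0.3 -0.5]
row [-0.6 -0.7 24. ] spin 0.0 q6 after ~ -0.01878764588198578
```

View pics/a17.png

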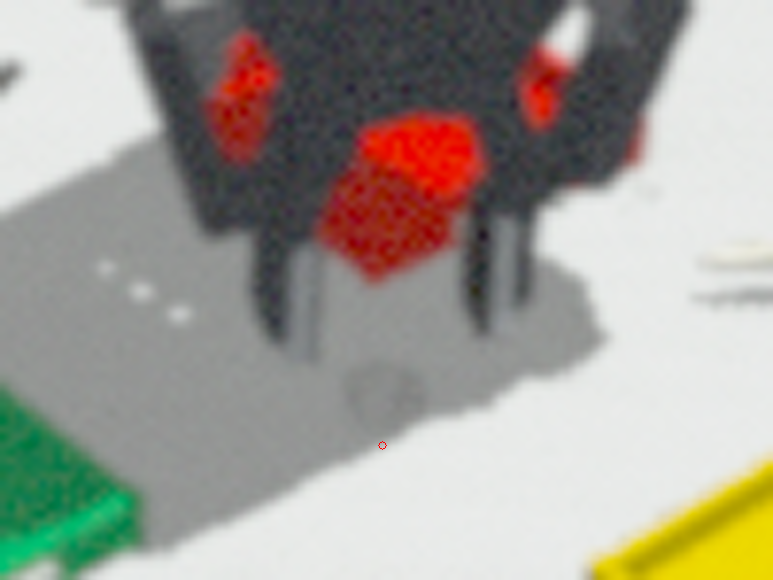

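Fingers straddle the nut (zoomed 385,395) well. Descend and grip.

>>> move_arm(moves=[[-0.2,-0.4,12,0],[-0.2,-0.4,23.2,0],[-0.2,-0.4,23.2,0]])

```text
time_s: 19.2
position: [0.5486, 0.1715, -0.0336]
tool_rot: [[0.454, 0.891, -0.002], [0.891, -0.454, -0.0], [-0.001, -0.002, -1.0]]
ft_force: [-1.1, 0.4, -0.4]
grip_width: 0.0428
```

>>> move_arm(moves=[[0,0,0,0],[0,0,0,0],[0,0,0,0],[0,0,0,0],[0,0,0,0],[0,0,0,0]], grip=1)

```text
time_s: 19.8
position: [0.5498, 0.1716, -0.032]
tool_rot: [[0.454, 0.891, 0.001], [0.891, -0.454, 0.0], [0.0, 0.001, -1.0]]
ft_force: [0.5, 0.6, 4.9]
grip_width: 0.0165
```

>>> move_arm(moves=[[0,0,-20,0],[0,0,-60,0],[0,0,-85,0],[0,0,-85,0],[0,0,-85,0]])

```text
time_s: 20.3
position: [0.5492, 0.1715, 0.0523]
tool_rot: [[0.454, 0.891, -0.0], [0.891, -0.454, -0.0], [-0.0, -0.0, -1.0]]
ft_force: [-0.1, -0.0, -0.7]
grip_width: 0.0167
```

```bash
python3 look.py side 295 115 100 75 pics/a18.png; python3 go.py 586 37.5 -28 0
```

```text
20.3 [0.54917652 0.17153817 0.05234335] [-0.12683678 -0.04116337 -0.68176182]
[345.38612103 187.58149926]
t 20.35 pos [548.8 171.5  51.6] jaw -27.0 tilt [-0.0019 -0.0002] q [ 5.6 32.3 82.3  0.  65.5 32.6] w 16.8 F [-0.1 -0.1 -0.6]
row [-102.4   94.1   79.6] spin -0.471 q6 after ~ 26.990581613049997
```

View pics/a18.png

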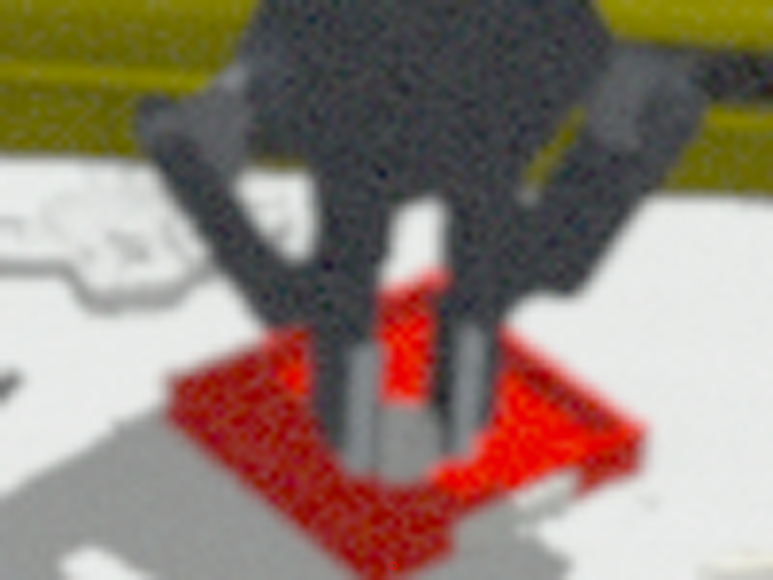

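>>> move_arm(moves=[[-34,31,0,-0.14],[-68,62,0,-0.28],[-102.3,94,0,-0.42],[-102.3,94,0,-0.471],[-102.3,94,30,-0.471],[-102.3,94,60,-0.471],[-102.3,94,74,-0.471],[-102.3,94,79.5,-0.471],[-102.3,94,80,-0.471],[-102.3,94,80,-0.471]])

```text
time_s: 21.35
position: [0.586, 0.0379, -0.0279]
tool_rot: [[-0.0, 1.0, -0.002], [1.0, 0.0, 0.0], [0.0, -0.002, -1.0]]
ft_force: [-1.4, 0.4, 2.1]
grip_width: 0.0167
```

```bash
python3 look.py side 360 180 100 75 pics/a19.png
```

```text
21.35 [ 0.5859829   0.03786224 -0.02793418] [-1.44921743  0.36137502  2.08923191]
[405.56086833 247.37716556]
```

View pics/a19.png

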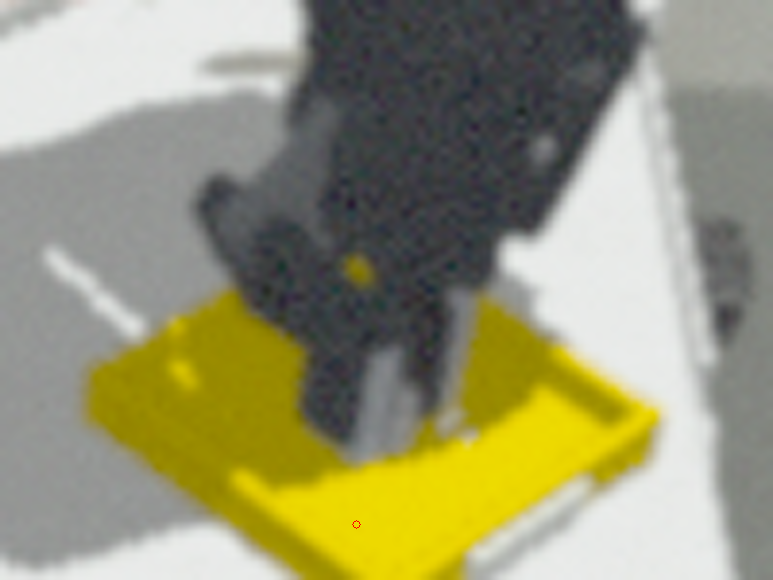

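>>> move_arm(moves=[[0,0,0,0],[0,0,0,0],[0,0,0,0],[0,0,0,0],[0,0,0,0]], grip=0.6)

```text
time_s: 21.9
position: [0.5868, 0.0378, -0.0274]
tool_rot: [[-0.0, 1.0, -0.0], [1.0, 0.0, -0.0], [-0.0, -0.0, -1.0]]
ft_force: [-0.3, -0.4, 0.1]
grip_width: 0.0344
```

>>> move_arm(moves=[[0,0,-15,0],[0,0,-50,0],[0,0,-90,0],[0,0,-90,0],[0,0,-90,0]], grip=0.22)

```text
time_s: 22.4
position: [0.587, 0.0377, 0.0632]
tool_rot: [[-0.0, 1.0, 0.002], [1.0, 0.0, -0.0], [-0.0, 0.002, -1.0]]
ft_force: [-0.9, 0.1, -1.0]
grip_width: 0.0668
```

```bash
python3 look.py side 360 180 100 75 pics/a20.png; python3 go.py 505.3 -58 10 60.8
```

```text
22.4 [0.58701683 0.03773977 0.06322393] [-0.90580108  0.07285658 -0.97395997]
[412.7435865  210.56311065]
t 22.45 pos [586.4  37.8  62.1] jaw -0.0 tilt [-0.0007  0.0001] q [-7.8 32.7 79.5 -0.  67.9 -7.8] w 66.6 F [ 0.1 -1.   0.3]
row [-95.8 -81.   52.2] spin -1.061 q6 after ~ 60.80183831802486
```

View pics/a20.png

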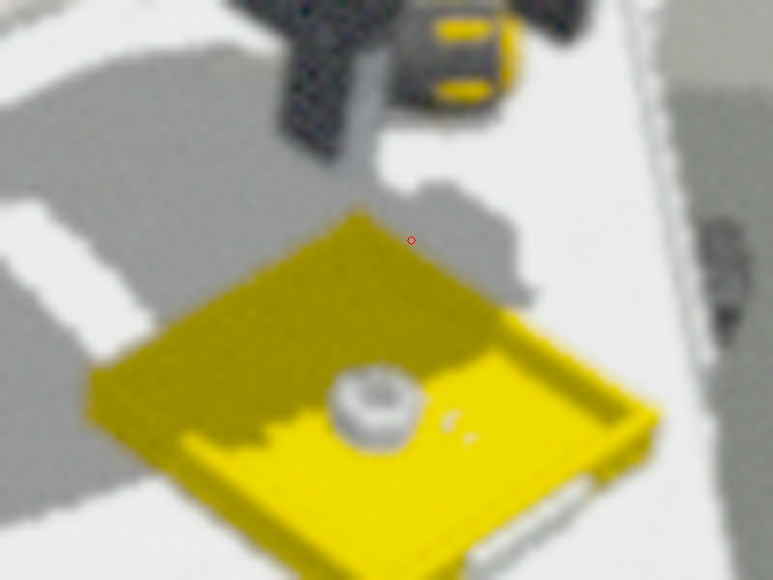

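>>> move_arm(moves=[[-16,-14,0,-0.14],[-32,-28,0,-0.28],[-50,-42,0,-0.43],[-66,-56,0,-0.58],[-82,-70,0,-0.73],[-95.5,-81,0,-0.88],[-95.5,-81,20,-1.03],[-95.5,-81,50,-1.065],[-95.5,-81,57,-1.065],[-95.5,-81,57,-1.065]], grip=0.32)

```text
time_s: 23.45
position: [0.5048, -0.0574, 0.0043]
tool_rot: [[-0.874, 0.486, -0.004], [0.486, 0.874, 0.001], [0.004, -0.001, -1.0]]
ft_force: [-0.1, -0.4, 0.8]
grip_width: 0.0579
```

```bash
python3 look.py side 360 225 120 90 pics/a21.png; python3 go.py 505.4 -58 -33 61
```

```text
23.45 [ 0.50484802 -0.05739305  0.00430029] [-0.11683343 -0.4190989   0.79808029]
[418.66781252 287.99304047]
t 23.5 pos [505.7 -57.6   5.4] jaw 61.0 tilt [-0.0013  0.0004] q [-19.8  31.   95.8  -0.   53.3 -80.8] w 58.2 F [-0.3  0.4  0.9]
row [-0.  -0.5 38.4] spin -0.001 q6 after ~ 0.032860337061435985
```

View pics/a21.png

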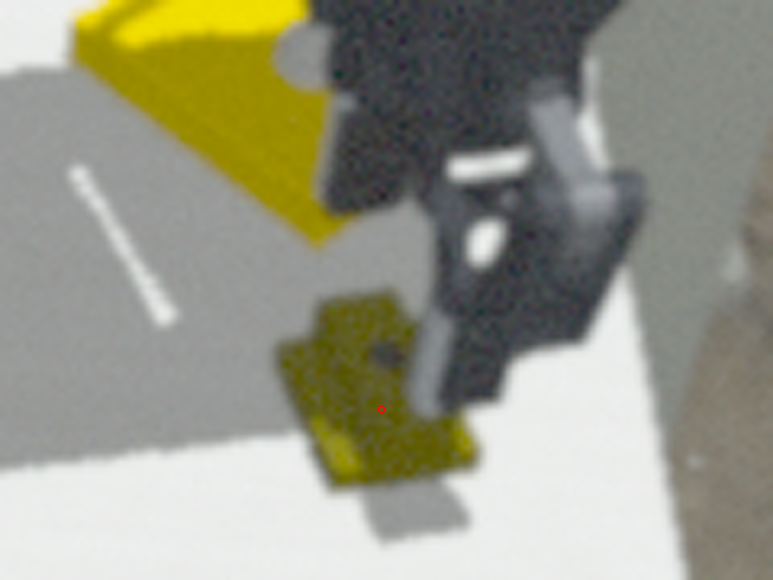

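```bash
python3 - <<'E'
from h import *
d=np.array([.485,.875,0]);x=np.array([-.875,.485,0]);k=780/120
for z in(.04,.045):
  for s in(-.036,0,.036):
    for w in(-.011,0,.011):
      print(z,s,w,((proj('side',np.array([.5057,-.0576,z])+s*d+w*x)-[360,225])*k).round())
E
```

```text
0.04 -0.036 -0.011 [505. 420.]
0.04 -0.036 0 [461. 427.]
0.04 -0.036 0.011 [417. 433.]
0.04 0 -0.011 [448. 307.]
0.04 0 0 [406. 313.]
0.04 0 0.011 [363. 319.]
0.04 0.036 -0.011 [396. 201.]
0.04 0.036 0 [355. 207.]
0.04 0.036 0.011 [313. 213.]
0.045 -0.036 -0.011 [509. 406.]
0.045 -0.036 0 [465. 413.]
0.045 -0.036 0.011 [420. 419.]
0.045 0 -0.011 [452. 293.]
0.045 0 0 [409. 299.]
0.045 0 0.011 [366. 305.]
0.045 0.036 -0.011 [399. 187.]
0.045 0.036 0 [358. 193.]
0.045 0.036 0.011 [316. 199.]
```

>>> move_arm(moves=[[0,0,15,0],[0,0,28,0],[0,0,38,0],[0,0,38,0]])

```text
time_s: 23.9
position: [0.5056, -0.0576, -0.0327]
tool_rot: [[-0.875, 0.485, -0.001], [0.485, 0.875, 0.0], [0.001, -0.0, -1.0]]
ft_force: [0.3, -0.5, -0.1]
grip_width: 0.0582
```

>>> move_arm(moves=[[0,0,0,0],[0,0,0,0],[0,0,0,0],[0,0,0,0],[0,0,0,0]], grip=1, grip_force=50)

```text
time_s: 24.4
position: [0.5064, -0.0579, -0.0315]
tool_rot: [[-0.875, 0.485, 0.002], [0.485, 0.875, -0.001], [-0.002, 0.0, -1.0]]
ft_force: [0.3, 2.6, 6.8]
grip_width: 0.0429
```

>>> move_arm(moves=[[0,0,-20,0],[0,0,-60,0],[0,0,-90,0],[0,0,-90,0],[0,0,-90,0]])

```text
time_s: 24.9
position: [0.5056, -0.0577, 0.0577]
tool_rot: [[-0.875, 0.485, 0.0], [0.485, 0.875, -0.0], [-0.001, 0.0, -1.0]]
ft_force: [-0.2, 0.4, -3.0]
grip_width: 0.0427
```

```bash
python3 look.py side 360 185 120 90 pics/a22.png; python3 go.py 635.2 256 57 86 635.2 256 -28 86 635.2 256 57 -4
```

```text
24.9 [ 0.50564211 -0.05768273  0.05768461] [-0.15540065  0.36626121 -3.02168228]
[424.20261057 265.54375844]
t 24.95 pos [505.2 -57.5  56.9] jaw 61.0 tilt [-0.0014  0.0005] q [-19.9  26.5  92.8  -0.   60.8 -80.9] w 43.2 F [ 0.1  0.1 -1. ]
row [ 38.2 337.3  -0.2] spin -0.436 q6 after ~ 24.98068420492595
row [ 38.  337.3  84.8] spin -0.436 q6 after ~ 24.98068420492595
row [ 38.2 337.3  -0.2] spin 1.135 q6 after ~ -65.01931579507405
```

View pics/a22.png

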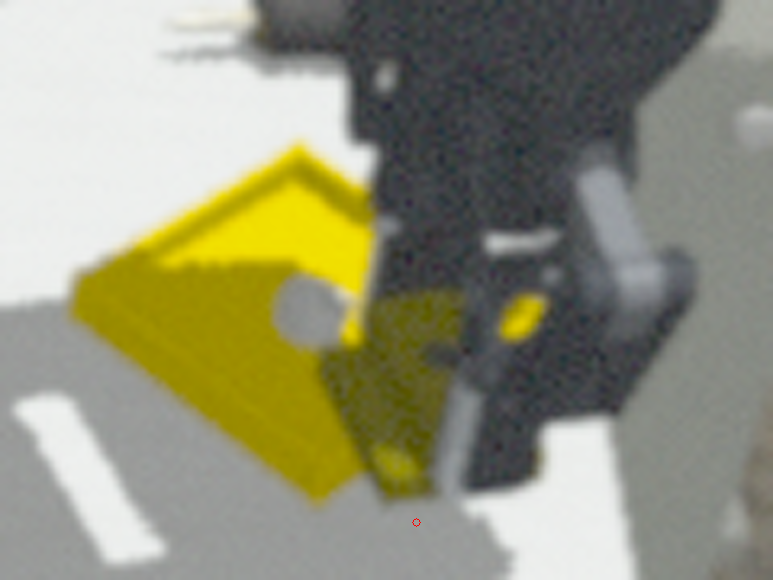

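>>> move_arm(moves=[[5,48,0,-0.06],[11,96,0,-0.12],[16,144,0,-0.19],[22,192,0,-0.25],[27,240,0,-0.31],[33,289,0,-0.37],[38,337,0,-0.436],[38,337,0,-0.436],[38,337,30,-0.436],[38,337,45,-0.436],[38,337,45,-0.436],[38,337,45,-0.436]])

```text
time_s: 26.15
position: [0.6356, 0.2551, 0.0119]
tool_rot: [[-0.998, 0.07, -0.002], [0.07, 0.998, -0.0], [0.002, -0.001, -1.0]]
ft_force: [0.6, 0.8, -1.6]
grip_width: 0.0431
```

```bash
python3 look.py side 295 110 100 75 pics/a23.png; python3 go.py 635.2 256 -28 86
```

```text
26.15 [0.63559013 0.25505218 0.01194253] [ 0.6008298   0.75260181 -1.60839486]
[347.77236996 168.43271869]
t 26.2 pos [636.1 255.2  12.9] jaw 86.0 tilt [0.0002 0.    ] q [ 12.   44.3  64.2  -0.   71.5 -74. ] w 42.9 F [ 0.4  0.2 -1.7]
row [ 1.   0.7 40.9] spin -0.0 q6 after ~ 0.02837513715580542
```

View pics/a23.png

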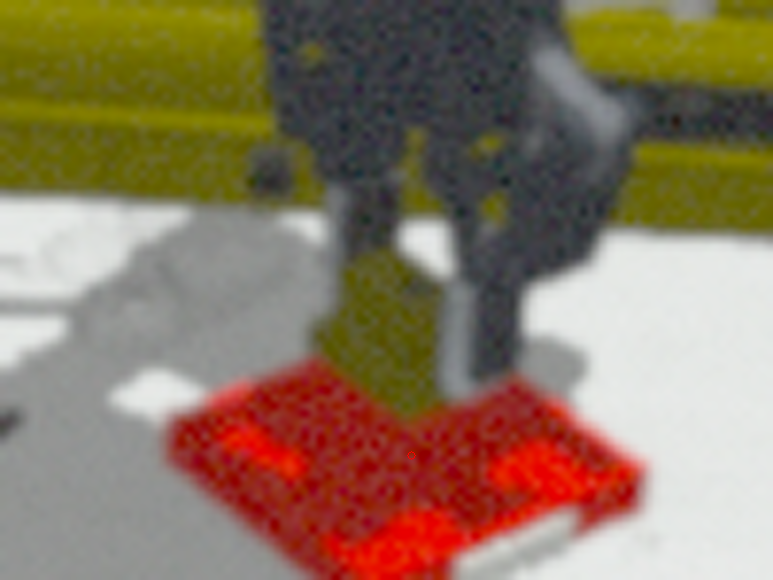

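>>> move_arm(moves=[[0.5,1,12,0],[0.5,1,25,0],[0.5,1,35,0],[0.5,1,39,0],[0.5,1,40.3,0],[0.5,1,40.3,0]])

```text
time_s: 26.8
position: [0.6353, 0.2565, -0.0274]
tool_rot: [[-0.998, 0.07, -0.0], [0.07, 0.998, -0.0], [0.0, -0.0, -1.0]]
ft_force: [-2.1, -0.7, 2.8]
grip_width: 0.0431
```

```bash
python3 look.py side 295 125 100 75 pics/a24.png
```

```text
26.8 [ 0.63532981  0.25650701 -0.02744439] [-2.11010763 -0.73458278  2.77691206]
[346.31042926 182.6776078 ]
```

View pics/a24.png

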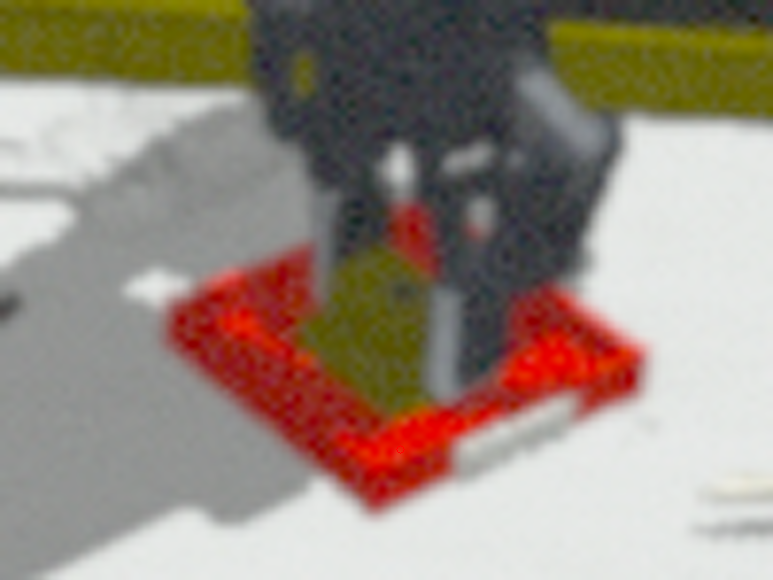

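>>> move_arm(moves=[[0,0,0,0],[0,0,0,0],[0,0,0,0],[0,0,0,0],[0,0,0,0]], grip=0.43)

```text
time_s: 27.35
position: [0.6354, 0.2565, -0.0277]
tool_rot: [[-0.998, 0.07, 0.0], [0.07, 0.998, -0.0], [-0.0, -0.0, -1.0]]
ft_force: [-0.5, 1.3, 0.5]
grip_width: 0.0485
```

>>> move_arm(moves=[[0,0,-10,0],[0,0,-30,0],[0,0,-60,0],[0,0,-100,0],[0,0,-140,0],[0,0,-140,0],[0,0,-140,0]])

```text
time_s: 28.05
position: [0.6356, 0.2566, 0.1137]
tool_rot: [[-0.998, 0.07, 0.002], [0.07, 0.998, 0.001], [-0.002, 0.001, -1.0]]
ft_force: [0.4, 0.6, -0.7]
grip_width: 0.0488
```

```bash
python3 look.py side 150 110 330 210 pics/a25.png; python3 go.py 400 300 150 86
```

```text
28.05 [0.63563721 0.25660235 0.1137183 ] [ 0.40985658  0.56666093 -0.66941809]
[349.89690245 127.08334173]
t 28.1 pos [635.  256.4 112.1] jaw 86.0 tilt [-0.0006 -0.0001] q [ 12.1  39.   57.6  -0.   83.4 -73.9] w 48.7 F [ 0.1 -0.5  0.1]
row [237.5  27.1 -37.7] spin 0.0 q6 after ~ -0.0029089450792696425
```

View pics/a25.png

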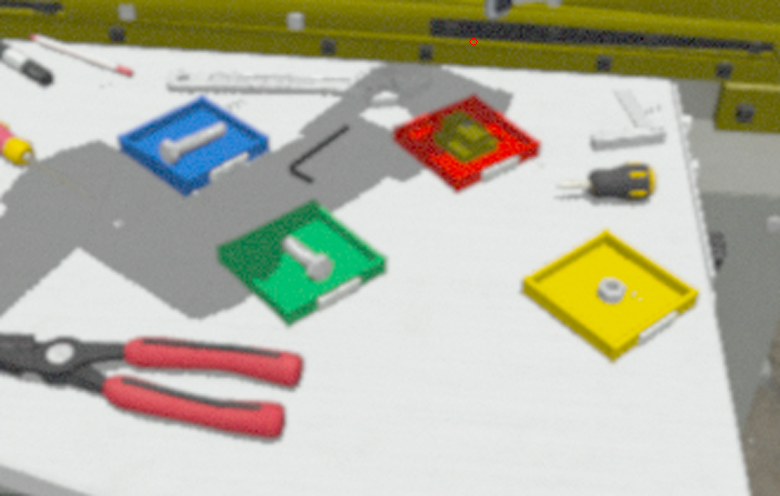

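```bash
python3 go.py 200 500 160 86
```

```text
t 28.1 pos [635.  256.4 112.1] jaw 86.0 tilt [-0.0006 -0.0001] q [ 12.1  39.   57.6  -0.   83.4 -73.9] w 48.7 F [ 0.1 -0.5  0.1]
row [451.  212.6 -47.6] spin 0.0 q6 after ~ -0.0029089450792696425
```

>>> move_arm(moves=[[0,0,-48,0],[451,212,-48,0],[451,212,-48,0],[451,212,-48,0],[451,212,-48,0],[451,212,-48,0],[451,212,-48,0],[451,212,-48,0],[451,212,-48,0],[451,212,-48,0],[451,212,-48,0],[451,212,-48,0],[451,212,-48,0],[451,212,-48,0]])

```text
time_s: 29.5
position: [0.201, 0.4988, 0.1596]
tool_rot: [[-0.997, 0.071, -0.001], [0.071, 0.997, -0.001], [0.001, -0.001, -1.0]]
ft_force: [0.3, 0.8, 1.2]
grip_width: 0.0488
```

```bash
python3 look.py top 180 110 280 210 pics/a26.png; python3 look.py side 150 110 330 210 pics/a27.png
```

```text
29.5 [0.20099155 0.49884661 0.15957955] [0.34540465 0.78070974 1.21707795]
[144.62854854 364.12200008]
29.55 [0.20133864 0.49880459 0.15974997] [-0.37738356 -0.2777372   0.38964564]
[ 81.26485593 128.15027788]
```

View pics/a26.png

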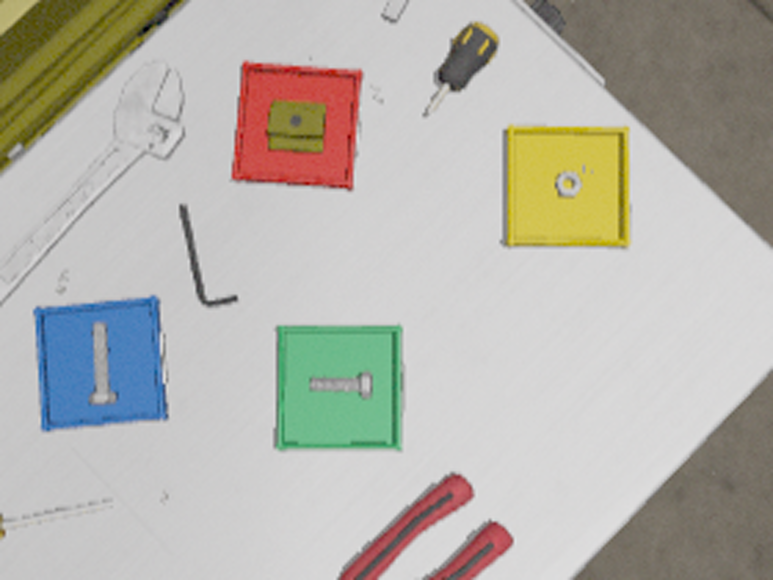

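View pics/a27.png

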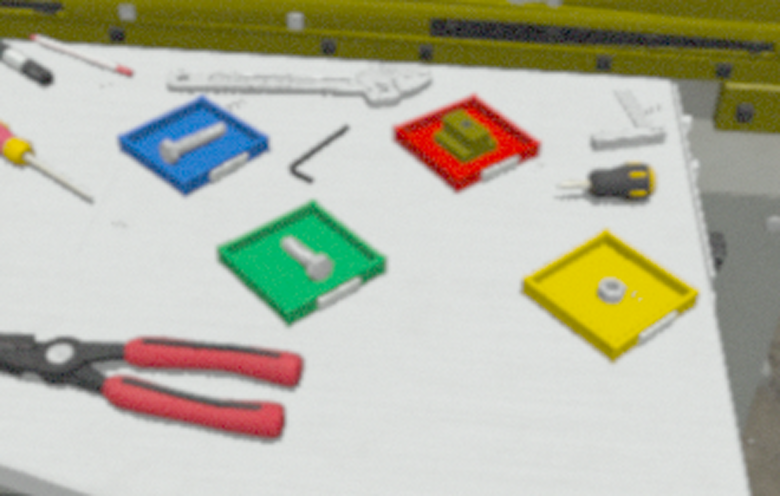

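All four pieces lie flat and well inside their trays: the long bolt in blue, the short bolt in green, the nut in yellow, and the block in red with its hole up. The screwdriver and hex key have not moved.

```bash
python3 -c "
from rig import env
print(env.close_job())"
```

```text
the job is handed in; nothing more can be done
None
```

The job is handed in at about 29.6 s. I placed the long bolt in the blue tray, the short bolt in the green, the nut in the yellow, and the clamp block, hole upwards, in the red, in that order.

- **Last checks:** with the arm clear, the top and side pictures show every piece flat on its tray floor, well inside the rim. The screwdriver and hex key look as they did at the start.
- **Tool height disagreed with the text:** the first grasp on the long bolt closed on nothing. The fingertips stood about 35 mm higher than the reported TCP. I confirmed this with the side camera and by touching the bench gently (about 24 N), where contact came at a reading of z = −35 mm. I used that offset for everything after.
- **Smaller disagreements:**
  - The grip width read about 1–2 mm less than the stated sizes of the pieces.
  - The side camera placed the trays and the block about 3–4 mm off the top camera in y; I went mostly by the top camera.
  - The two views gave different turns for the nut, and the jaws still gripped it squarely.

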